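# Make up two food boxes and the table turntable

## Robot

A 6-joint arm with a two-finger parallel gripper is mounted at the origin on the work surface. World frame = base frame: x ahead of the robot, y to its left, z up, the work surface at z = 0. Lengths are in m, angles in rad, forces in N, time in s.
With the tool pointing down it reaches from about 0.425 to 0.95 m from the base axis. Payload 3.5 kg.
Tool frame: the origin (TCP) lies at the very end of the fingers, on their centre line; the grasp point (between the pads) lies behind it (ctrl.grasp_offset is the z of the grasp point in the tool frame, in m); z points along the fingers, x is the direction in which the jaws open and shut, and the axes are right-handed (so a half turn about z gives the same grasp; the last joint's range is limited). The gripper opens to 85 mm and grips with 20 to 120 N. Pads are 22 mm wide; open, the fingers measure 114 mm over their backs; the gripper's body (76 mm by 85 mm) begins 54 mm behind the grasp point. The pads swing forward as they close: fully open they stand 13 mm farther back than shut.
Start: joints at [0.988, 0.286, 1.577, -0, 1.279, -0.15], TCP at [0.283, 0.613, 0.205] pointing down, gripper open.
Joint ranges: [-2.77, 2.77], [-0.9, 2.22], [0.21, 2.48], [-1.53, 4.67], [0.24, 2.81], [-2.84, 2.84]. Speed limits (rad/s): [2.79, 2.79, 3.14, 3.14, 3.14, 3.14].

## Interface

Orientations are given as a unit quaternion [x, y, z, w].
In Python, from plant import ctrl gives the robot as it stands.
- The arm moves only by the shell command python3 -m jog 'ROWS' [FORCE]. ROWS is JSON, a list of rows, each an object with "grip": the closure, from 0 (fully open) to 1 (shut); "xyz": the shift along the tool's x, y, z in m, a list of three; "dr": the turn, a rotation vector about the tool's x, y, z in rad, a list of three. A call has 1 to 12 rows; each row is the pose to reach, as a shift and turn from the pose commanded when the call began, along the tool's axes at that moment; what a row does not reach only later rows make up. A row lasts 1/12 s, in which the tool goes at most 41.7 mm and 7.16 degrees, less where a joint would pass 70% of its speed; a pose out of reach is approached as far as the arm can. A call with a gripper value outside its range is refused whole. The fingers move at their own pace and stop on an object; FORCE is the grip in N (left out, the last holds). Time passes only in rows, so rows that repeat a pose let the fingers close. It gives the time, the measured TCP pose, the force and the opening at its end, in the units of the state.
- ctrl.get_state(): the state, without advancing time (a new reading comes with each control period).
- ctrl.read_camera(name): name is "scene" or "top" or "wrist"; returns the picture (480x640x3 uint8, red, green, blue); there is no depth.
- ctrl.get_calibration(name): a dict with "mtx" (3x3 intrinsics, pixels), "R" (3x3) and "t" (3): a world point X has camera coordinates R X + t; the wrist camera has in their place "hand_eye" (4x4, takes a point from camera to tool coordinates, whose origin is the TCP and whose axes are the tool frame's). Camera axes: x right, y down, z forward; pixel columns grow to the right and rows downward; lengths in m; the calibration is good to about 2 mm. A picture is of the moment at which its call begins: read the wrist's pose just before it. get_calibration takes no time and is no camera call.
- ctrl.sign_off(): hands the job in, once; it reports no verdict.
The state is a dict: "time": time; "qpos": joint angles; "dq": joint speeds; "joint_efforts": joint torques, N m; "eef_pos": TCP position; "tcp_rot": TCP orientation; "contact_force": force on the tool from outside, world axes, zero at the start; "wrist_torque": the same for the moment, N m; "opening": opening from 0.0 (shut) to 1.0 (fully open).
Only numpy, scipy, OpenCV 4.12 (cv2) and the standard library are available. Lean on these libraries where they do the work, as an engineer would, in place of code of your own. Each camera call takes 0.05 s, during which the arm holds its last target.

## Task

Make up the three sets: stand the soy bottle (amber, red cap) and the white salt shaker in the blue-rimmed box, and the jam jar (dark red, white lid) and the green tea tin in the red-rimmed box, one thing in each compartment, either way round; and stand the wooden pepper mill centred on the turntable's orange spot without turning the turntable. Set everything down gently and upright without dropping or tipping it, and leave the green oil bottle and the yellow mustard jar where they are.

Things in the scene. Friction and masses are not known exactly. Their poses are not given: they have to be found in the camera images.
- soy: Soy bottle, loose: dark amber glass with a red cap and a white paper band; straight round body 44 mm across from 5 to 52 mm up, narrowing to the neck above, 92 mm tall, about 0.15 kg. Origin: centre of its underside; z is its upright axis.
- salt: Salt shaker, loose: white ceramic cylinder 42 mm across, 60 mm tall, with a tapering steel top to 80 mm, about 0.12 kg. Origin: centre of its underside; z is its upright axis.
- jam: Jam jar, loose: dark red, white lid; round, 52 mm across, 80 mm tall, straight sides from 5 to 46 mm up, lid 47 mm across, about 0.2 kg. Origin: centre of its underside; z is its upright axis.
- tin: Tea tin, loose: green square tin with a brass band, 44 x 44 mm body up to 70 mm, lid 46 x 46 mm up to 84 mm, about 0.12 kg; its flat sides face its own x and y axes. Origin: centre of its underside; z is its upright axis.
- mill: Pepper mill, loose: dark wood, foot 46 mm across up to 20 mm, straight waist 34 mm across from 20 to 70 mm, head 42 mm across to 92 mm, small steel knob to 98 mm, about 0.15 kg. Origin: centre of its underside; z is its upright axis.
- blue_box: Open white plastic box with a blue rim, fixed to the counter. 182 x 100 mm over the rim, 32 mm high, floor 4 mm thick, walls and one cross divider 4 mm thick (divider as high as the walls): two equal compartments, each 79 mm along x by 80 mm along y, their centres 41.5 mm either side of the origin along the box's x (the long way). Origin: centre of the underside, on the counter.
- red_box: Open white plastic box with a red rim, fixed to the counter. 182 x 100 mm over the rim, 32 mm high, floor 4 mm thick, walls and one cross divider 4 mm thick (divider as high as the walls): two equal compartments, each 79 mm along x by 80 mm along y, their centres 41.5 mm either side of the origin along the box's x (the long way). Origin: centre of the underside, on the counter.
- spot: Orange spot, 66 mm wide, on a wooden turntable 230 mm across, its top 26 mm above the counter. The turntable spins freely on a fixed stand. Origin: centre of the spot, on the turntable's top. Its x points outward; the turntable's axis lies 70 mm back along -x. A blue sugar pot (64 mm wide) and a white toothpick holder are fixed on it 126 degrees either side of the spot, up to 55 mm above its top.
- oil: Look-alike to leave alone: green glass oil bottle with a black cap, no band, same size as the soy bottle, loose. Origin: centre of its underside; z is its upright axis.
- mustard: Look-alike to leave alone: yellow mustard jar with a black lid, same size as the jam jar, loose. Origin: centre of its underside; z is its upright axis.

How it is judged:
At the end, for the whole second after the job is handed in: Soy and salt stand in separate compartments of the blue box, jam and tin in those of the red; mill within 12 mm of the spot's centre; all upright within 0.12 rad, at rest, released; spot moved under 15 mm, oil and mustard under 20 mm (x of soy in the frame of blue_box between -0.085 and 0.085 m and y of soy in the frame of blue_box between -0.044 and 0.044 m and z of soy in the frame of blue_box between 0 and 0.01 m and x of salt in the frame of blue_box between -0.085 and 0.085 m and y of salt in the frame of blue_box between -0.044 and 0.044 m and z of salt in the frame of blue_box between 0 and 0.01 m and ((x of soy in the frame of blue_box below -0.01 m and x of salt in the frame of blue_box above 0.01 m) or (x of soy in the frame of blue_box above 0.01 m and x of salt in the frame of blue_box below -0.01 m)) and x of jam in the frame of red_box between -0.085 and 0.085 m and y of jam in the frame of red_box between -0.044 and 0.044 m and z of jam in the frame of red_box between 0 and 0.01 m and x of tin in the frame of red_box between -0.085 and 0.085 m and y of tin in the frame of red_box between -0.044 and 0.044 m and z of tin in the frame of red_box between 0 and 0.01 m and ((x of jam in the frame of red_box below -0.01 m and x of tin in the frame of red_box above 0.01 m) or (x of jam in the frame of red_box above 0.01 m and x of tin in the frame of red_box below -0.01 m)) and horizontal distance between mill and spot below 0.012 m and z of mill in the frame of spot between -0.006 and 0.006 m and angle between each of soy, salt, jam, tin, mill's own z axis and vertical below 0.12 rad and linear speed of each of soy, salt, jam, tin, mill below 0.02 m/s and contact force between each of soy, salt, jam, tin, mill and the fingers below 0.05 N and distance of spot from where it was at the start of the episode below 0.015 m and distance of each of oil, mustard from where it was at the start of the episode below 0.02 m); the robot touches nothing.
It fails at once if the turntable is turned (its orange spot moves more than 15 mm) (distance of spot from where it was at the start of the episode above 0.015 m).
It fails at once if the green oil bottle or the yellow mustard jar is moved more than 20 mm (distance of any of oil, mustard from where it was at the start of the episode above 0.02 m).
It fails at once if one of the five things is dropped (moves faster than 0.6 m/s out of the fingers) ((linear speed of soy above 0.6 m/s and contact force between soy and the fingers below 0.01 N) or (linear speed of salt above 0.6 m/s and contact force between salt and the fingers below 0.01 N) or (linear speed of jam above 0.6 m/s and contact force between jam and the fingers below 0.01 N) or (linear speed of tin above 0.6 m/s and contact force between tin and the fingers below 0.01 N) or (linear speed of mill above 0.6 m/s and contact force between mill and the fingers below 0.01 N)).
It fails at once if one of the five things is tipped over (angle between any of soy, salt, jam, tin, mill's own z axis and vertical above 0.8 rad).
It also fails if it takes over 131 s, if anything falls off the work surface, if the arm or the gripper's body presses on something with over 40 N, if the wrist force passes 120 N, or if a joint passes its speed limit or range.

## Working session

There is one attempt and no reset: what is moved stays moved. The work goes in short steps, Python scripts to look and compute and a shell command to move; the robot and the scene stay as the last step left them, time stands still between calls to the robot, and variables do not carry over. Pictures are saved under pics/ and viewed, and the job is handed in when it is done.

```bash
mkdir -p pics; ls; python3 - <<'E'
from plant import ctrl
import cv2,numpy as np
print(ctrl.get_state()); print(ctrl.grasp_offset)
for n in("scene","top","wrist"):
    c=ctrl.get_calibration(n); print(n,{k:np.round(v,4).tolist() if not isinstance(v,str) else v for k,v in c.items()})
    cv2.imwrite(f"pics/{n}0.png",ctrl.read_camera(n)[:,:,::-1])
E
```

```text
pics
{'time': 0.0, 'qpos': array([ 9.87998656e-01,  2.87189071e-01,  1.57821023e+00,  1.78114317e-05,
        1.27860309e+00, -1.49999311e-01]), 'dq': array([-0.00025402, -0.00104602, -0.00063269,  0.00046263, -0.00222477,
       -0.00092284]), 'joint_efforts': array([-1.68578626e-03, -4.05969822e+01, -2.92630291e+01, -2.60196894e-04,
        5.66818519e-03,  1.45449502e-05]), 'eef_pos': array([0.28266323, 0.6121565 , 0.20351367]), 'tcp_rot': array([ 8.42441510e-01,  5.38786461e-01, -1.10410959e-03,  4.82408457e-04]), 'contact_force': array([0.09417316, 0.66402412, 0.23369001]), 'wrist_torque': array([-0.02359516, -0.05732373,  0.02564024]), 'opening': 0.9980106072280349}
-0.0187
scene {'mtx': [[556.1733, 0.0, 327.9074], [0.0, 556.1733, 242.1547], [0.0, 0.0, 1.0]], 'R': [[-0.3637, 0.9315, -0.0062], [0.8056, 0.3112, -0.5041], [-0.4676, -0.1883, -0.8636]], 't': [0.1984, -0.393, 1.4737]}
top {'mtx': [[461.6159, 0.0, 316.2408], [0.0, 461.6159, 234.9145], [0.0, 0.0, 1.0]], 'R': [[-0.0118, -0.9999, 0.0057], [-0.9769, 0.0103, -0.2134], [0.2133, -0.0081, -0.9769]], 't': [0.0062, 0.52, 0.6955]}
wrist {'mtx': [[334.6235, 0.0, 318.4351], [0.0, 334.6235, 242.6879], [0.0, 0.0, 1.0]], 'hand_eye': [[1.0, 0.0001, 0.0001, 0.0011], [-0.0001, 0.9618, 0.2737, -0.0691], [-0.0, -0.2737, 0.9618, -0.1677], [0.0, 0.0, 0.0, 1.0]]}
```

View pics/scene0.png

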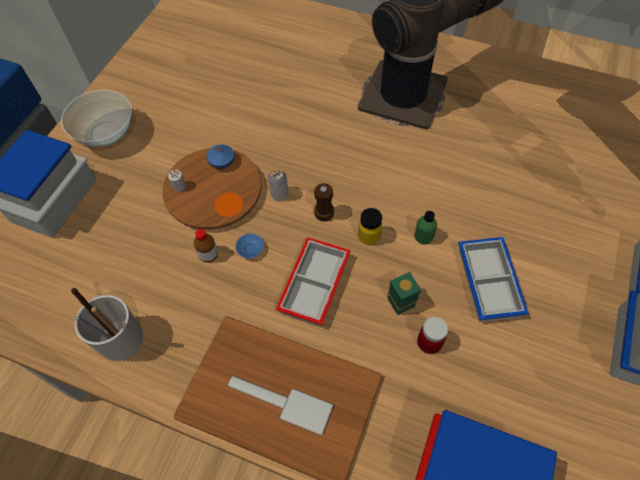

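View pics/top0.png

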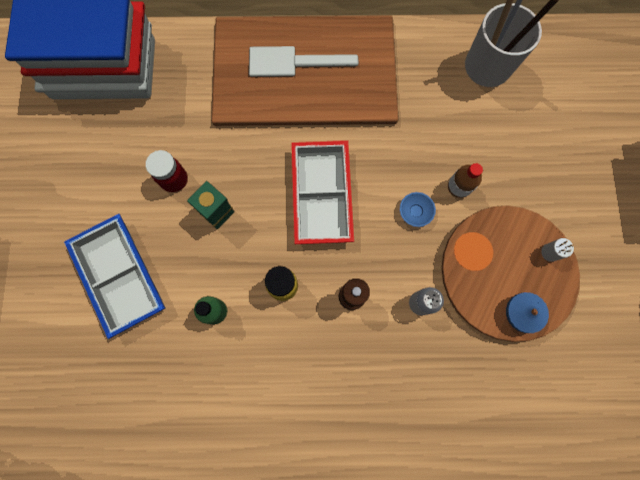

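View pics/wrist0.png

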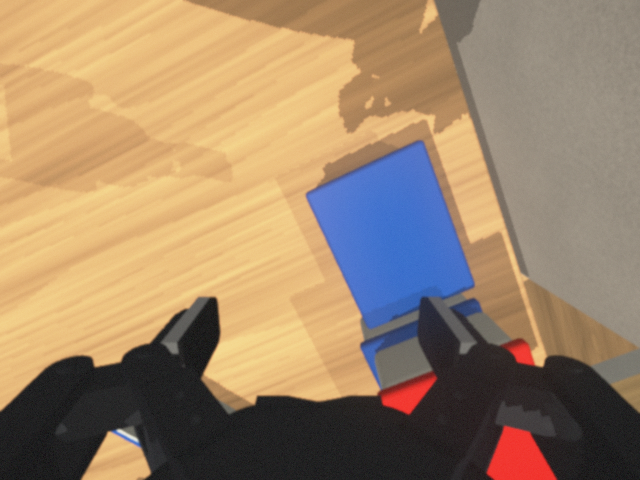

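```bash
python3 - <<'E'
import cv2
a=cv2.imread("pics/top0.png"); b=cv2.imread("pics/scene0.png")
def crop(im,x0,y0,x1,y1,s,n):
    c=cv2.resize(im[y0:y1,x0:x1],None,fx=s,fy=s,interpolation=cv2.INTER_CUBIC)
    for x in range((x0+19)//20*20,x1,20):
        cv2.line(c,((x-x0)*s,0),((x-x0)*s,6),(0,0,255),1);cv2.putText(c,str(x),((x-x0)*s+2,14),0,.35,(0,0,255))
    for y in range((y0+19)//20*20,y1,20):
        cv2.line(c,(0,(y-y0)*s),(6,(y-y0)*s),(0,0,255),1);cv2.putText(c,str(y),(8,(y-y0)*s+4),0,.35,(0,0,255))
    cv2.imwrite(n,c)
crop(a,55,140,245,345,3-0,"pics/tL.png"); crop(a,260,130,450,325,3,"pics/tM.png"); crop(a,400,150,590,350,3,"pics/tR.png")
crop(b,150,130,350,330,3,"pics/sL.png"); crop(b,300,170,540,365,3,"pics/sR.png")
E
```

```text
(no output)
```

View pics/tL.png

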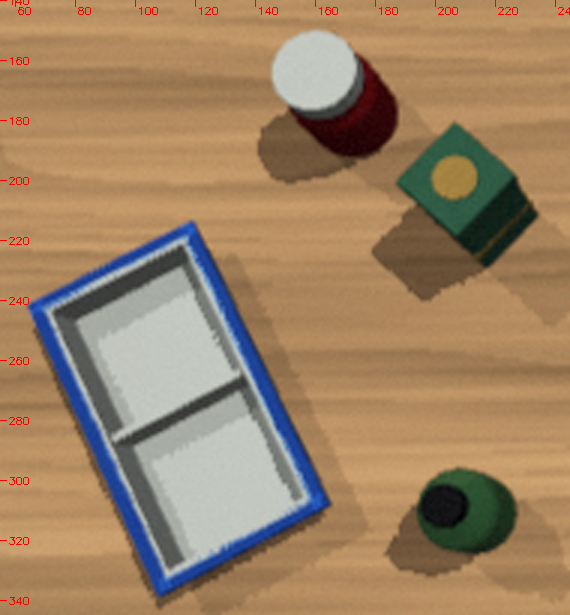

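View pics/tM.png

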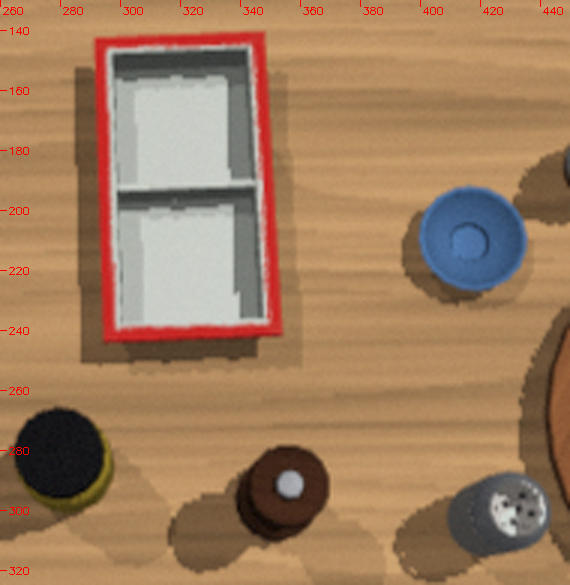

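View pics/tR.png

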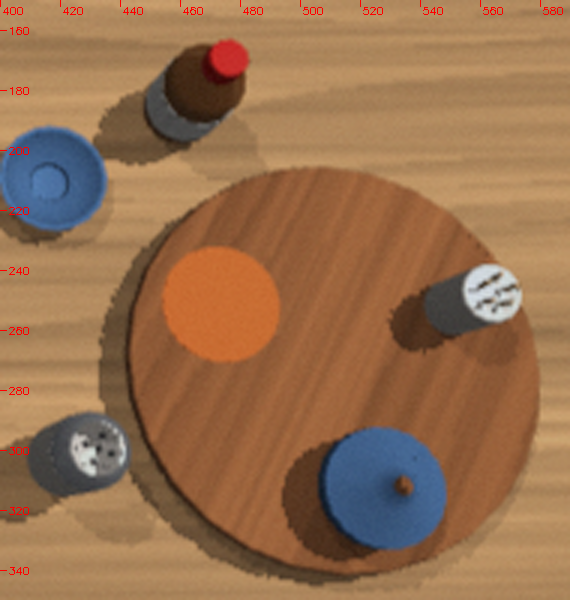

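View pics/sL.png

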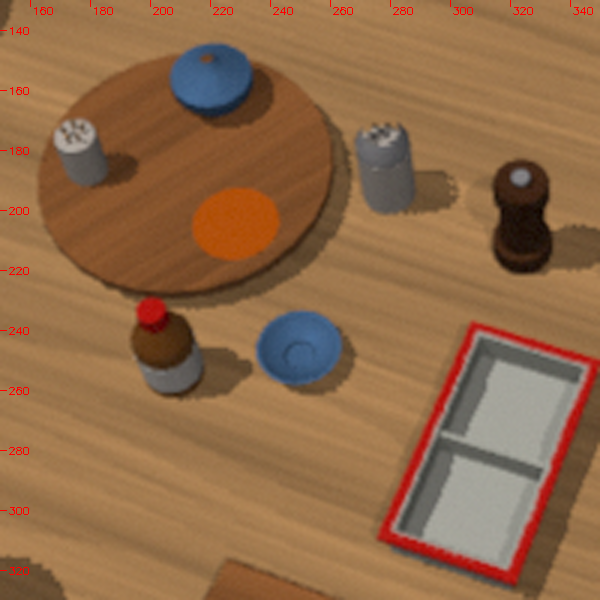

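View pics/sR.png

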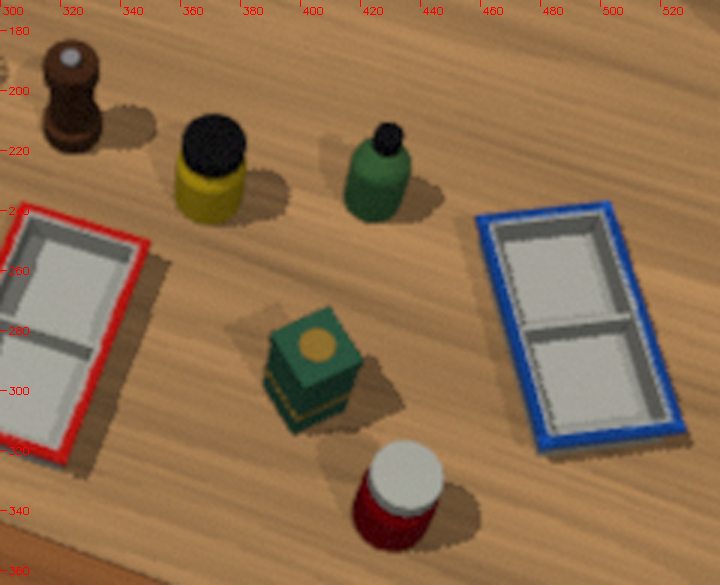

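```bash
cat > h.py <<'E'
from plant import ctrl
import numpy as np, cv2
from scipy.spatial.transform import Rotation as Ro
def cam(n):
    c=ctrl.get_calibration(n); K=np.array(c["mtx"])
    if n=="wrist":
        s=ctrl.get_state(); R=Ro.from_quat(s["tcp_rot"]).as_matrix(); H=np.array(c["hand_eye"])
        Rc=R@H[:3,:3]; o=s["eef_pos"]+R@H[:3,3]
        return K,Rc,o
    R=np.array(c["R"]); return K,R.T,-R.T@np.array(c["t"])
def pt(n,p,z,C=None):
    K,R,o=C or cam(n)
    d=R@np.linalg.solve(K,[p[0],p[1],1.]); return (o+d*(z-o[2])/d[2])
def proj(n,X,C=None):
    K,R,o=C or cam(n); q=K@(R.T@(np.array(X)-o)); return q[:2]/q[2]
E
python3 - <<'E'
from h import *
P=dict(jam=((160,163.3),(435.7,328.3),.08),tin=((207.3,200),(405.7,285.3),.084),oil=((203,308.7),(429.7,215),.092),must=((280,281.7),(371,217),.08),mill=((356.7,291.3),(323.3,189),.098),salt=((434,298.3),(278.3,175),.08),soy=((476.3,169.3),(200.7,234),.092),spot=((473.7,251.3),(228.7,204.3),.026))
for k,(a,b,z) in P.items():
    A=pt("top",a,z);B=pt("scene",b,z); print(k,A[:2].round(4),B[:2].round(4),"reach %.3f"%np.hypot(*A[:2]))
print("dish",pt("top",(417.7,209.3),.02))
T=[(207.3,200)]
for n,c in(("top",[(206.7,181),(187.3,200),(207.7,219.3),(227.3,199.3)]),("scene",[(410,272.3),(420.7,288.3),(401.7,298.7),(390,281.7)])):
    q=np.array([pt(n,p,.084)[:2] for p in c]); e=np.roll(q,-1,0)-q; print("tin",q.round(3).tolist(),np.hypot(*e.T).round(4),np.degrees(np.arctan2(e[:,1],e[:,0])).round(1))
for nm,n,c in(("blue","top",[(119.3,214),(65,242),(107.7,338.7),(165,307.3)]),("red","top",[(291.7,143.3),(348.3,141),(354,241),(295.3,244)]),("blue","scene",[(458.7,242),(503.3,237.3),(529,313.3),(480,320)]),("red","scene",[(308.3,237.7),(350,251),(322.3,324.3),(276.7,309.3)])):
    q=np.array([pt(n,p,.032)[:2] for p in c]); e=np.roll(q,-1,0)-q; print(nm,n,q.mean(0).round(4),q.round(3).tolist(),np.hypot(*e.T).round(4),np.degrees(np.arctan2(e[:,1],e[:,0])).round(1))
E
```

```text
jam [0.6368 0.2534] [0.6413 0.2577] reach 0.685
tin [0.5727 0.1732] [0.5773 0.1778] reach 0.598
oil [0.4012 0.1712] [0.4062 0.1763] reach 0.436
must [0.4417 0.0573] [0.4479 0.0608] reach 0.445
mill [ 0.424  -0.0588] [ 0.4284 -0.0558] reach 0.428
salt [ 0.4136 -0.1786] [ 0.4169 -0.1686] reach 0.451
soy [ 0.6171 -0.2569] [ 0.6218 -0.2522] reach 0.668
spot [ 0.4956 -0.2649] [ 0.4978 -0.2612] reach 0.562
dish [ 0.57151857 -0.17612501  0.02      ]
tin [[0.604, 0.175], [0.573, 0.205], [0.541, 0.171], [0.574, 0.141]] [0.0432 0.0464 0.0442 0.0459] [ 136.8 -133.6  -42.6   47.6]
tin [[0.547, 0.177], [0.573, 0.207], [0.608, 0.179], [0.581, 0.146]] [0.0399 0.0448 0.0423 0.0461] [  48.8  -38.9 -129.4  138.1]
blue top [0.4624 0.3341] [[0.565, 0.333], [0.518, 0.42], [0.359, 0.336], [0.408, 0.247]] [0.0988 0.1797 0.1011 0.1796] [ 118.7 -152.   -61.2   28.7]
red top [ 0.6022 -0.0111] [[0.691, 0.041], [0.694, -0.058], [0.514, -0.063], [0.51, 0.035]] [0.0997 0.1798 0.0985 0.1805] [ -88.  -178.5   92.4    1.9]
blue scene [0.4665 0.3388] [[0.41, 0.252], [0.364, 0.339], [0.521, 0.426], [0.571, 0.338]] [0.0991 0.18   0.1017 0.1825] [ 118.    28.8  -60.6 -152. ]
red scene [ 0.6062 -0.0058] [[0.518, -0.057], [0.516, 0.04], [0.694, 0.046], [0.697, -0.052]] [0.0964 0.178  0.0984 0.1797] [  90.9    2.1  -88.1 -178.6]
```

```bash
cat >> h.py <<'E'
def goto(x,y,z,yaw):
    s=ctrl.get_state(); R=Ro.from_quat(s["tcp_rot"]).as_matrix()
    d=R.T@(np.array([x,y,z])-s["eef_pos"])
    c,q=np.cos(np.radians(yaw)),np.sin(np.radians(yaw))
    Rt=np.array([[c,q,0],[q,-c,0],[0,0,-1]]).T
    dr=Ro.from_matrix(R.T@Rt).as_rotvec()
    print("t %.1f tcp %s yaw %.1f q6 %.2f open %.3f F %s"%(s["time"],s["eef_pos"].round(4),np.degrees(np.arctan2(R[1,0],R[0,0])),s["qpos"][5],s["opening"],np.round(s["contact_force"],1)))
    print(" shift",d.round(4)," dr",dr.round(3)," |d| %.3f rows>=%d"%(np.linalg.norm(d),np.ceil(max(np.linalg.norm(d)/.0417,np.linalg.norm(dr)/.125))))
def g(*a): goto(*a)
E
python3 - <<'E'
from h import *
print(pt("top",(511,273),.026),pt("scene",(212,187),.026))
g(.639,.2555,.17,-42)
E
```

```text
[ 0.45817252 -0.32415662  0.026     ] [ 0.46823733 -0.3191474   0.026     ]
t 0.1 tcp [0.2828 0.6123 0.2038] yaw 65.2 q6 -0.15 open 1.000 F [-0.3  0.1 -0.3]
 shift [-0.1744  0.473   0.034 ]  dr [0.002 0.002 1.871]  |d| 0.505 rows>=15
```

```bash
python3 -m jog '[{"grip":0,"xyz":[-0.174,0.473,0.034],"dr":[0,0,1.871]},{"grip":0,"xyz":[-0.174,0.473,0.034],"dr":[0,0,1.871]},{"grip":0,"xyz":[-0.174,0.473,0.034],"dr":[0,0,1.871]},{"grip":0,"xyz":[-0.174,0.473,0.034],"dr":[0,0,1.871]},{"grip":0,"xyz":[-0.174,0.473,0.034],"dr":[0,0,1.871]},{"grip":0,"xyz":[-0.174,0.473,0.034],"dr":[0,0,1.871]},{"grip":0,"xyz":[-0.174,0.473,0.034],"dr":[0,0,1.871]},{"grip":0,"xyz":[-0.174,0.473,0.034],"dr":[0,0,1.871]},{"grip":0,"xyz":[-0.174,0.473,0.034],"dr":[0,0,1.871]},{"grip":0,"xyz":[-0.174,0.473,0.034],"dr":[0,0,1.871]},{"grip":0,"xyz":[-0.174,0.473,0.034],"dr":[0,0,1.871]},{"grip":0,"xyz":[-0.174,0.473,0.034],"dr":[0,0,1.871]}]' 40
python3 -c "
from h import *
g(.639,.2555,.17,-42)"
```

```text
time: 1.15
eef_pos: [0.6368, 0.2583, 0.1707]
tcp_rot: [0.983, -0.183, -0.0, 0.0]
contact_force: [0.5, 0.4, -0.6]
opening: 0.999
t 1.1 tcp [0.6368 0.2583 0.1707] yaw -21.1 q6 0.61 open 0.999 F [ 0.5  0.4 -0.6]
 shift [0.0031 0.0018 0.0007]  dr [0.    0.001 0.365]  |d| 0.004 rows>=3
```

```bash
python3 -m jog '[{"grip":0,"xyz":[0.001,0,0],"dr":[0,0,0.365]},{"grip":0,"xyz":[0.001,0,0],"dr":[0,0,0.365]},{"grip":0,"xyz":[0.001,0,0],"dr":[0,0,0.365]},{"grip":0,"xyz":[0.001,0,0],"dr":[0,0,0.365]},{"grip":0,"xyz":[0.001,0,0],"dr":[0,0,0.365]}]'
python3 -c "
from h import *
g(.639,.2555,.025,-42)
cv2.imwrite('pics/w1.png',ctrl.read_camera('wrist')[:,:,::-1])
for P in ((.639,.2555,.08),(.575,.1755,.084)): print(proj('wrist',P))"
```

```text
time: 1.57
eef_pos: [0.6366, 0.2596, 0.1708]
tcp_rot: [0.935, -0.354, -0.0, 0.0]
contact_force: [-0.1, 0.3, -0.1]
opening: 0.996
t 1.6 tcp [0.6366 0.2596 0.1708] yaw -41.5 q6 0.96 open 0.996 F [-0.1  0.3 -0.1]
 shift [0.0046 0.0014 0.1458]  dr [0.001 0.    0.009]  |d| 0.146 rows>=4
[324.24188891 240.81353267]
[329.51856519 354.73485821]
```

View pics/w1.png

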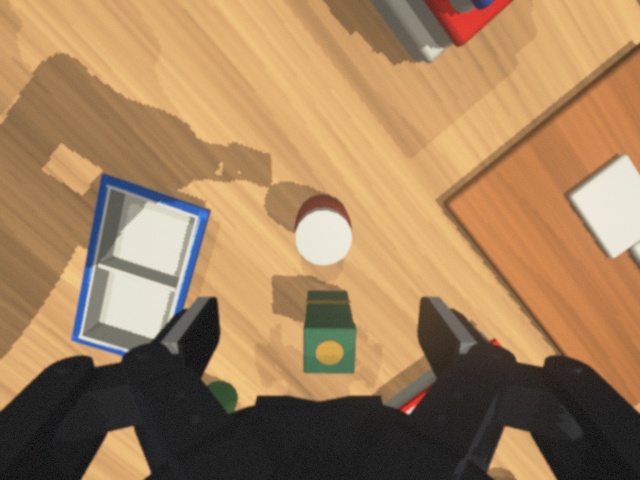

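```bash
python3 -c "
from h import *
print(pt('wrist',(323.5,237),.08),pt('wrist',(330,350.5),.084))
g(.640,.257,.025,-42)"
```

```text
[0.64064127 0.25827519 0.08      ] [0.57809412 0.17842492 0.084     ]
t 1.6 tcp [0.6366 0.2597 0.1709] yaw -41.5 q6 0.96 open 1.002 F [-0.4  0.2  0.8]
 shift [ 0.0044 -0.0003  0.1459]  dr [0.    0.    0.009]  |d| 0.146 rows>=4
```

```bash
python3 -m jog '[{"grip":0,"xyz":[0.005,0,0.03],"dr":[0,0,0.01]},{"grip":0,"xyz":[0.005,0,0.06],"dr":[0,0,0.01]},{"grip":0,"xyz":[0.005,0,0.09],"dr":[0,0,0.01]},{"grip":0,"xyz":[0.005,0,0.115],"dr":[0,0,0.01]},{"grip":0,"xyz":[0.005,0,0.135],"dr":[0,0,0.01]},{"grip":0,"xyz":[0.005,0,0.146],"dr":[0,0,0.01]},{"grip":0,"xyz":[0.005,0,0.146],"dr":[0,0,0.01]},{"grip":0.6,"xyz":[0.005,0,0.146],"dr":[0,0,0.01]},{"grip":0.8,"xyz":[0.005,0,0.146],"dr":[0,0,0.01]},{"grip":0.8,"xyz":[0.005,0,0.146],"dr":[0,0,0.01]},{"grip":0.8,"xyz":[0.005,0,0.146],"dr":[0,0,0.01]},{"grip":0.8,"xyz":[0.005,0,0.146],"dr":[0,0,0.01]}]' 35
python3 -m jog '[{"grip":0.8,"xyz":[0,0,0],"dr":[0,0,0]},{"grip":0.8,"xyz":[0,0,0],"dr":[0,0,0]},{"grip":0.8,"xyz":[0,0,0],"dr":[0,0,0]}]' 35
python3 -c "
from h import *
g(.6455,-.007,.17,-43)"
```

```text
time: 2.62
eef_pos: [0.6421, 0.257, 0.028]
tcp_rot: [0.933, -0.36, 0.002, -0.001]
contact_force: [-0.7, -0.1, 5.3]
opening: 0.529
time: 2.87
eef_pos: [0.6421, 0.257, 0.028]
tcp_rot: [0.933, -0.36, 0.002, -0.001]
contact_force: [-1.3, 0.8, 6.6]
opening: 0.532
t 2.9 tcp [0.6421 0.257  0.028 ] yaw -42.2 q6 0.97 open 0.532 F [-1.3  0.8  6.6]
 shift [ 0.1802  0.1927 -0.1423]  dr [-0.003 -0.002  0.014]  |d| 0.300 rows>=8
```

```bash
python3 -c "
from h import *
a=ctrl.read_camera('wrist')[:,:,::-1];b=ctrl.read_camera('scene')[:,:,::-1]
cv2.imwrite('pics/w2.png',np.hstack([cv2.resize(a,(400,300)),cv2.resize(b[250:400,340:540],(400,300))]))"
```

```text
(no output)
```

View pics/w2.png

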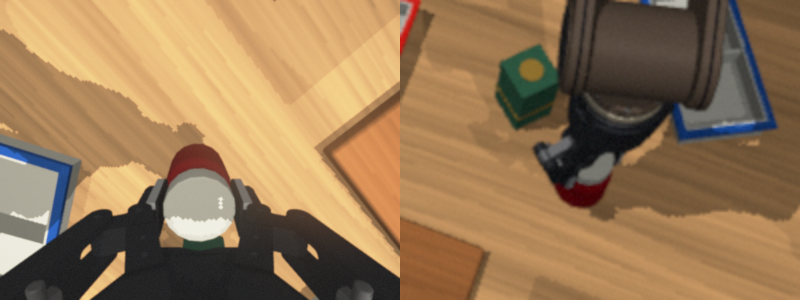

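```bash
python3 -m jog '[{"grip":0.2,"xyz":[0,0,0],"dr":[0,0,0]},{"grip":0.2,"xyz":[0,0,0],"dr":[0,0,0]},{"grip":0.2,"xyz":[0,0,0],"dr":[0,0,0]},{"grip":0.2,"xyz":[0,0,0.007],"dr":[0,0,0]},{"grip":0.2,"xyz":[0,0,0.014],"dr":[0,0,0]},{"grip":0.2,"xyz":[0,0,0.014],"dr":[0,0,0]},{"grip":0.8,"xyz":[0,0,0.014],"dr":[0,0,0]},{"grip":0.8,"xyz":[0,0,0.014],"dr":[0,0,0]},{"grip":0.8,"xyz":[0,0,0.014],"dr":[0,0,0]},{"grip":0.8,"xyz":[0,0,0.014],"dr":[0,0,0]},{"grip":0.8,"xyz":[0,0,0.014],"dr":[0,0,0]},{"grip":0.8,"xyz":[0,0,0.014],"dr":[0,0,0]}]' 35
python3 -c "
from h import *
g(.6455,-.007,.17,-43)"
```

```text
time: 3.97
eef_pos: [0.6402, 0.2563, 0.0109]
tcp_rot: [0.933, -0.36, -0.0, 0.0]
contact_force: [0.5, -0.3, -3.3]
opening: 0.587
t 4.0 tcp [0.6402 0.2563 0.0109] yaw -42.2 q6 0.97 open 0.587 F [ 0.5 -0.3 -3.3]
 shift [ 0.1808  0.1915 -0.1591]  dr [0.001 0.    0.014]  |d| 0.308 rows>=8
```

```bash
python3 -m jog '[{"grip":0.8,"xyz":[0,0,-0.01],"dr":[0,0,0]},{"grip":0.8,"xyz":[0,0,-0.03],"dr":[0,0,0]},{"grip":0.8,"xyz":[0,0,-0.06],"dr":[0,0,0]},{"grip":0.8,"xyz":[0,0,-0.09],"dr":[0,0,0]},{"grip":0.8,"xyz":[0,0,-0.12],"dr":[0,0,0]},{"grip":0.8,"xyz":[0,0,-0.13],"dr":[0,0,0]},{"grip":0.8,"xyz":[0.01,0.01,-0.14],"dr":[0,0,0]},{"grip":0.8,"xyz":[0.03,0.03,-0.14],"dr":[0,0,0]},{"grip":0.8,"xyz":[0.05,0.053,-0.14],"dr":[0,0,0]},{"grip":0.8,"xyz":[0.07,0.075,-0.14],"dr":[0,0,0]},{"grip":0.8,"xyz":[0.09,0.095,-0.14],"dr":[0,0,0]},{"grip":0.8,"xyz":[0.11,0.117,-0.14],"dr":[0,0,0]}]' 35
python3 -c "
from h import *
g(.6455,-.007,.15,-43)"
```

```text
time: 4.97
eef_pos: [0.6419, 0.0937, 0.1493]
tcp_rot: [0.933, -0.36, -0.002, 0.001]
contact_force: [-0.4, -0.9, -2.9]
opening: 0.583
t 5.0 tcp [0.6419 0.0937 0.1493] yaw -42.2 q6 0.73 open 0.583 F [-0.4 -0.9 -2.9]
 shift [ 0.0703  0.0722 -0.0007]  dr [0.003 0.002 0.014]  |d| 0.101 rows>=3
```

```bash
python3 -m jog '[{"grip":0.8,"xyz":[0.02,0.02,0],"dr":[0,0,0.014]},{"grip":0.8,"xyz":[0.04,0.04,0],"dr":[0,0,0.014]},{"grip":0.8,"xyz":[0.06,0.06,0],"dr":[0,0,0.014]},{"grip":0.8,"xyz":[0.069,0.071,0],"dr":[0,0,0.014]},{"grip":0.8,"xyz":[0.069,0.071,0],"dr":[0,0,0.014]},{"grip":0.8,"xyz":[0.069,0.071,0],"dr":[0,0,0.014]}]' 35
python3 -c "
from h import *
g(.6455,-.007,.0165,-43)
cv2.imwrite('pics/w3.png',ctrl.read_camera('wrist')[:,:,::-1])
a=np.radians(2)
for x,y in((-.091,-.05),(.091,-.05),(.091,.05),(-.091,.05)): print(proj('wrist',(.604+x*np.cos(a)-y*np.sin(a),-.0085+x*np.sin(a)+y*np.cos(a),.032)).round(1))"
```

```text
time: 5.47
eef_pos: [0.6458, -0.0039, 0.15]
tcp_rot: [0.93, -0.368, -0.001, -0.0]
contact_force: [-0.1, 0.4, -2.1]
opening: 0.584
t 5.5 tcp [ 0.6458 -0.0039  0.15  ] yaw -43.1 q6 0.59 open 0.584 F [-0.1  0.4 -2.1]
 shift [0.0023 0.0024 0.1335]  dr [ 0.001  0.002 -0.003]  |d| 0.134 rows>=4
[262.4 360.9]
[401.3 234.8]
[321.3 151.9]
[182.9 295.2]
```

View pics/w3.png

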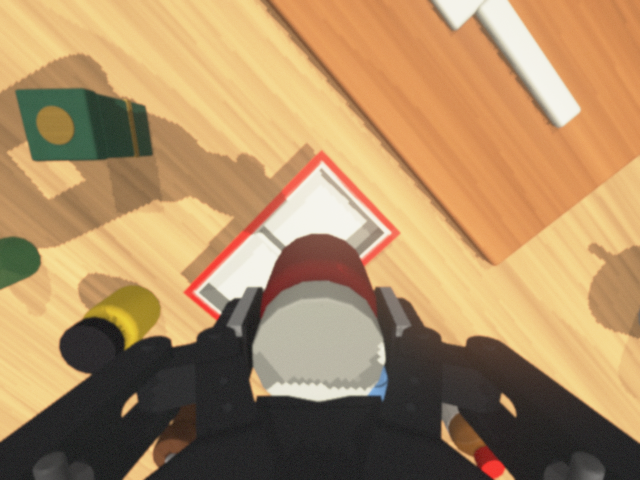

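```bash
python3 -m jog '[{"grip":0.8,"xyz":[0.002,0.0025,0.02],"dr":[0,0,0]},{"grip":0.8,"xyz":[0.002,0.0025,0.045],"dr":[0,0,0]},{"grip":0.8,"xyz":[0.002,0.0025,0.07],"dr":[0,0,0]},{"grip":0.8,"xyz":[0.002,0.0025,0.09],"dr":[0,0,0]},{"grip":0.8,"xyz":[0.002,0.0025,0.105],"dr":[0,0,0]},{"grip":0.8,"xyz":[0.002,0.0025,0.117],"dr":[0,0,0]},{"grip":0.8,"xyz":[0.002,0.0025,0.125],"dr":[0,0,0]},{"grip":0.8,"xyz":[0.002,0.0025,0.130],"dr":[0,0,0]},{"grip":0.8,"xyz":[0.002,0.0025,0.132],"dr":[0,0,0]},{"grip":0.8,"xyz":[0.002,0.0025,0.133],"dr":[0,0,0]},{"grip":0.8,"xyz":[0.002,0.0025,0.133],"dr":[0,0,0]}]' 35
python3 -c "
from h import *
g(.6455,-.007,.0149,-43)"
```

```text
time: 6.43
eef_pos: [0.6473, -0.0065, 0.0192]
tcp_rot: [0.93, -0.367, 0.001, -0.0]
contact_force: [0.5, 0.1, -1.8]
opening: 0.584
t 6.4 tcp [ 0.6473 -0.0065  0.0192] yaw -43.0 q6 0.58 open 0.584 F [ 0.5  0.1 -1.8]
 shift [-0.0009  0.0016  0.0043]  dr [-0.001 -0.001 -0.001]  |d| 0.005 rows>=1
```

```bash
python3 -m jog '[{"grip":0.8,"xyz":[0,0,0.001],"dr":[0,0,0]},{"grip":0.8,"xyz":[0,0,0.002],"dr":[0,0,0]},{"grip":0.8,"xyz":[0,0,0.0025],"dr":[0,0,0]},{"grip":0.8,"xyz":[0,0,0.003],"dr":[0,0,0]}]' 35;python3 -m jog '[{"grip":0.8,"xyz":[0,0,0.0005],"dr":[0,0,0]},{"grip":0.8,"xyz":[0,0,0.001],"dr":[0,0,0]},{"grip":0.8,"xyz":[0,0,0.001],"dr":[0,0,0]}]' 35
```

```text
time: 6.77
eef_pos: [0.6466, -0.0064, 0.0155]
tcp_rot: [0.93, -0.367, 0.0, -0.0]
contact_force: [1.0, 0.8, -2.1]
opening: 0.584
time: 7.02
eef_pos: [0.6466, -0.0063, 0.0147]
tcp_rot: [0.93, -0.367, 0.0, -0.0]
contact_force: [-1.2, -0.7, -0.1]
opening: 0.589
```

```bash
python3 -m jog '[{"grip":0.38,"xyz":[0,0,0],"dr":[0,0,0]},{"grip":0.35,"xyz":[0,0,0],"dr":[0,0,0]},{"grip":0.35,"xyz":[0,0,0],"dr":[0,0,0]},{"grip":0.35,"xyz":[0,0,0],"dr":[0,0,0]}]'; python3 -c "
from h import *
g(.577,.177,.17,-42)"
```

```text
time: 7.35
eef_pos: [0.6468, -0.0064, 0.0146]
tcp_rot: [0.93, -0.367, 0.0, -0.0]
contact_force: [-1.2, 0.3, -0.1]
opening: 0.651
t 7.3 tcp [ 0.6468 -0.0064  0.0146] yaw -43.0 q6 0.58 open 0.651 F [-1.2  0.3 -0.1]
 shift [-0.1761 -0.0865 -0.1554]  dr [-0.    -0.001 -0.018]  |d| 0.250 rows>=7
```

```bash
python3 -m jog '[{"grip":0.35,"xyz":[0,0,-0.01],"dr":[0,0,0]},{"grip":0.35,"xyz":[0,0,-0.025],"dr":[0,0,0]},{"grip":0.35,"xyz":[0,0,-0.045],"dr":[0,0,0]},{"grip":0.2,"xyz":[0,0,-0.075],"dr":[0,0,0]},{"grip":0,"xyz":[0,0,-0.11],"dr":[0,0,0]},{"grip":0,"xyz":[-0.01,-0.005,-0.13],"dr":[0,0,0]},{"grip":0,"xyz":[-0.05,-0.025,-0.135],"dr":[0,0,0]},{"grip":0,"xyz":[-0.085,-0.042,-0.135],"dr":[0,0,0]},{"grip":0,"xyz":[-0.12,-0.059,-0.135],"dr":[0,0,-0.018]},{"grip":0,"xyz":[-0.155,-0.076,-0.135],"dr":[0,0,-0.018]},{"grip":0,"xyz":[-0.176,-0.086,-0.135],"dr":[0,0,-0.018]},{"grip":0,"xyz":[-0.176,-0.086,-0.135],"dr":[0,0,-0.018]}]'; python3 -c "
from h import *
g(.577,.177,.02,-42)
cv2.imwrite('pics/w4.png',ctrl.read_camera('wrist')[:,:,::-1])
cv2.imwrite('pics/t4.png',cv2.resize(ctrl.read_camera('top')[130:330,100:400,::-1],None,fx=2,fy=2))
"
```

```text
time: 8.35
eef_pos: [0.575, 0.1809, 0.1514]
tcp_rot: [0.934, -0.356, 0.0, -0.001]
contact_force: [-0.4, -0.5, -0.1]
opening: 1.004
t 8.3 tcp [0.575  0.1809 0.1514] yaw -41.7 q6 0.86 open 1.004 F [-0.4 -0.5 -0.1]
 shift [0.0041 0.0019 0.1314]  dr [-0.002 -0.     0.005]  |d| 0.131 rows>=4
```

View pics/w4.png

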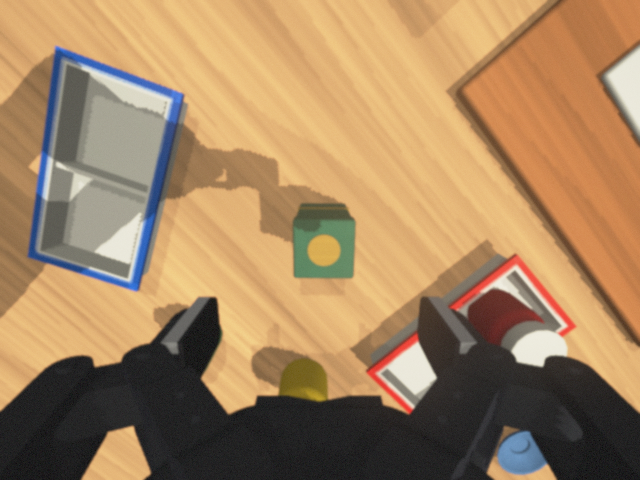

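View pics/t4.png

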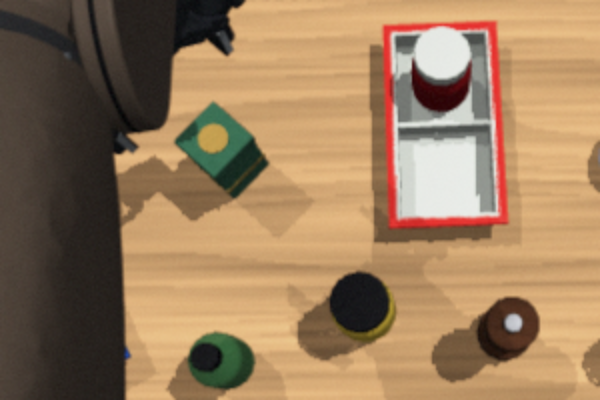

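```bash
python3 -c "
from h import *
p=pt('wrist',(324,248.5),.084);print(p)
g(p[0]-.001,p[1]-.001,.027,-42)"
```

```text
[0.57951771 0.17409536 0.084     ]
t 8.4 tcp [0.5768 0.1774 0.1511] yaw -41.9 q6 0.86 open 0.998 F [ 0.7 -0.3 -0. ]
 shift [0.0039 0.0022 0.1241]  dr [-0.002 -0.002  0.002]  |d| 0.124 rows>=3
```

```bash
python3 -m jog '[{"grip":0,"xyz":[0.001,0,0.03],"dr":[0,0,0]},{"grip":0,"xyz":[0.001,0,0.06],"dr":[0,0,0]},{"grip":0,"xyz":[0.001,0,0.09],"dr":[0,0,0]},{"grip":0,"xyz":[0.001,0,0.11],"dr":[0,0,0]},{"grip":0,"xyz":[0.001,0,0.122],"dr":[0,0,0]},{"grip":0,"xyz":[0.001,0,0.127],"dr":[0,0,0]},{"grip":0,"xyz":[0.001,0,0.127],"dr":[0,0,0]},{"grip":0.4,"xyz":[0.001,0,0.127],"dr":[0,0,0]},{"grip":0.8,"xyz":[0.001,0,0.127],"dr":[0,0,0]},{"grip":0.8,"xyz":[0.001,0,0.127],"dr":[0,0,0]},{"grip":0.8,"xyz":[0.001,0,0.127],"dr":[0,0,0]},{"grip":0.8,"xyz":[0.001,0,0.127],"dr":[0,0,0]}]' 35
python3 -m jog '[{"grip":0.8,"xyz":[0,0,0],"dr":[0,0,0]},{"grip":0.8,"xyz":[0,0,0],"dr":[0,0,0]}]' 35
python3 -c "
from h import *
g(.5625,-.010,.15,-43)"
```

```text
time: 9.45
eef_pos: [0.5785, 0.1763, 0.0242]
tcp_rot: [0.934, -0.358, 0.001, -0.001]
contact_force: [-0.6, -0.6, 4.5]
opening: 0.534
time: 9.62
eef_pos: [0.5785, 0.1763, 0.0242]
tcp_rot: [0.934, -0.358, 0.001, -0.001]
contact_force: [-1.3, 0.8, 6.1]
opening: 0.53
t 9.6 tcp [0.5785 0.1763 0.0242] yaw -42.0 q6 0.86 open 0.530 F [-1.3  0.8  6.1]
 shift [ 0.113   0.1489 -0.126 ]  dr [-0.002 -0.002  0.018]  |d| 0.225 rows>=6
```

```bash
python3 -m jog '[{"grip":0.3,"xyz":[0,0,0],"dr":[0,0,0]},{"grip":0.3,"xyz":[0,0,0],"dr":[0,0,0]},{"grip":0.3,"xyz":[0,0,0],"dr":[0,0,0]},{"grip":0.3,"xyz":[0,0,0.006],"dr":[0,0,0]},{"grip":0.3,"xyz":[0,0,0.01],"dr":[0,0,0]},{"grip":0.3,"xyz":[0,0,0.01],"dr":[0,0,0]},{"grip":0.8,"xyz":[0,0,0.01],"dr":[0,0,0]},{"grip":0.8,"xyz":[0,0,0.01],"dr":[0,0,0]},{"grip":0.8,"xyz":[0,0,0.01],"dr":[0,0,0]},{"grip":0.8,"xyz":[0,0,0.01],"dr":[0,0,0]},{"grip":0.8,"xyz":[0,0,0.01],"dr":[0,0,0]},{"grip":0.8,"xyz":[0,0,0.01],"dr":[0,0,0]}]' 35
python3 -c "
from h import *
g(.5625,-.010,.15,-43)
cv2.imwrite('pics/w5.png',ctrl.read_camera('wrist')[:,:,::-1])"
```

```text
time: 10.62
eef_pos: [0.5771, 0.1759, 0.0122]
tcp_rot: [0.934, -0.358, -0.0, 0.0]
contact_force: [-0.4, 0.0, -2.0]
opening: 0.531
t 10.6 tcp [0.5771 0.1759 0.0122] yaw -42.0 q6 0.86 open 0.531 F [-0.4  0.  -2. ]
 shift [ 0.1135  0.148  -0.1378]  dr [0.    0.    0.017]  |d| 0.232 rows>=6
```

View pics/w5.png

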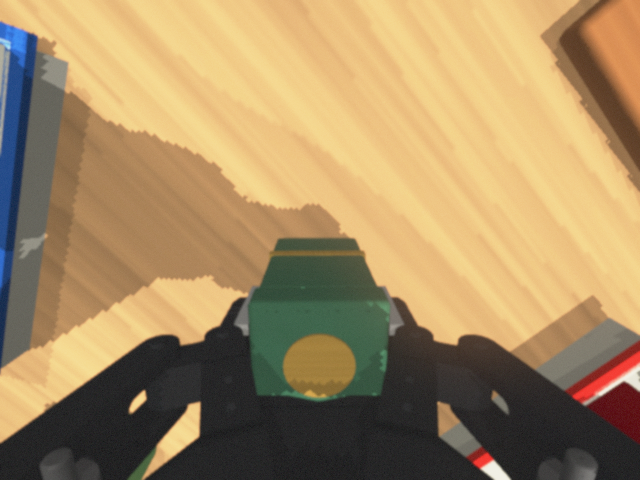

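```bash
python3 -m jog '[{"grip":0.8,"xyz":[0,0,-0.01],"dr":[0,0,0]},{"grip":0.8,"xyz":[0,0,-0.03],"dr":[0,0,0]},{"grip":0.8,"xyz":[0,0,-0.06],"dr":[0,0,0]},{"grip":0.8,"xyz":[0,0,-0.09],"dr":[0,0,0]},{"grip":0.8,"xyz":[0,0,-0.12],"dr":[0,0,0]},{"grip":0.8,"xyz":[0.005,0.006,-0.135],"dr":[0,0,0]},{"grip":0.8,"xyz":[0.02,0.025,-0.138],"dr":[0,0,0]},{"grip":0.8,"xyz":[0.037,0.048,-0.138],"dr":[0,0,0]},{"grip":0.8,"xyz":[0.055,0.072,-0.138],"dr":[0,0,0.01]},{"grip":0.8,"xyz":[0.073,0.095,-0.138],"dr":[0,0,0.017]},{"grip":0.8,"xyz":[0.09,0.118,-0.138],"dr":[0,0,0.017]},{"grip":0.8,"xyz":[0.105,0.137,-0.138],"dr":[0,0,0.017]}]' 35
python3 -m jog '[{"grip":0.8,"xyz":[0.005,0.007,0],"dr":[0,0,0]},{"grip":0.8,"xyz":[0.008,0.011,0],"dr":[0,0,0]},{"grip":0.8,"xyz":[0.008,0.011,0],"dr":[0,0,0]},{"grip":0.8,"xyz":[0.008,0.011,0],"dr":[0,0,0]}]' 35
python3 -c "
from h import *
g(.5625,-.010,.0172,-43)"
```

```text
time: 11.67
eef_pos: [0.5633, 0.0022, 0.1513]
tcp_rot: [0.93, -0.366, 0.001, 0.0]
contact_force: [0.7, 0.7, -2.0]
opening: 0.534
time: 12.0
eef_pos: [0.562, -0.0089, 0.1505]
tcp_rot: [0.931, -0.366, -0.0, -0.0]
contact_force: [0.3, 0.3, -2.5]
opening: 0.534
t 12.0 tcp [ 0.562  -0.0089  0.1505] yaw -43.0 q6 0.55 open 0.534 F [ 0.3  0.3 -2.5]
 shift [0.0012 0.0006 0.1333]  dr [-0.001  0.     0.001]  |d| 0.133 rows>=4
```

```bash
python3 -m jog '[{"grip":0.8,"xyz":[0,0,0.02],"dr":[0,0,0]},{"grip":0.8,"xyz":[0,0,0.045],"dr":[0,0,0]},{"grip":0.8,"xyz":[0,0,0.07],"dr":[0,0,0]},{"grip":0.8,"xyz":[0,0,0.09],"dr":[0,0,0]},{"grip":0.8,"xyz":[0,0,0.105],"dr":[0,0,0]},{"grip":0.8,"xyz":[0,0,0.117],"dr":[0,0,0]},{"grip":0.8,"xyz":[0,0,0.125],"dr":[0,0,0]},{"grip":0.8,"xyz":[0,0,0.129],"dr":[0,0,0]},{"grip":0.8,"xyz":[0,0,0.131],"dr":[0,0,0]},{"grip":0.8,"xyz":[0,0,0.131],"dr":[0,0,0]},{"grip":0.8,"xyz":[0,0,0.131],"dr":[0,0,0]}]' 35
python3 -c "
from h import *
g(.5625,-.010,.0167,-43)"
```

```text
time: 12.92
eef_pos: [0.5628, -0.0097, 0.0202]
tcp_rot: [0.931, -0.366, 0.001, -0.0]
contact_force: [-0.3, -0.2, -0.0]
opening: 0.535
t 12.9 tcp [ 0.5628 -0.0097  0.0202] yaw -43.0 q6 0.55 open 0.535 F [-0.3 -0.2 -0. ]
 shift [-0.      0.0005  0.0035]  dr [-0.001 -0.001  0.001]  |d| 0.004 rows>=1
```

```bash
python3 -m jog '[{"grip":0.8,"xyz":[0,0,0.001],"dr":[0,0,0]},{"grip":0.8,"xyz":[0,0,0.002],"dr":[0,0,0]},{"grip":0.8,"xyz":[0,0,0.002],"dr":[0,0,0]}]' 35;python3 -m jog '[{"grip":0.8,"xyz":[0,0,0.001],"dr":[0,0,0]},{"grip":0.8,"xyz":[0,0,0.001],"dr":[0,0,0]},{"grip":0.8,"xyz":[0,0,0.001],"dr":[0,0,0]}]' 35
```

```text
time: 13.17
eef_pos: [0.5622, -0.0097, 0.0176]
tcp_rot: [0.93, -0.366, 0.0, -0.0]
contact_force: [-0.1, -0.0, -1.4]
opening: 0.534
time: 13.42
eef_pos: [0.5619, -0.0096, 0.0162]
tcp_rot: [0.93, -0.366, -0.0, 0.0]
contact_force: [0.0, -0.5, -1.2]
opening: 0.53
```

```bash
python3 -m jog '[{"grip":0.8,"xyz":[0,0,0.0007],"dr":[0,0,0]},{"grip":0.8,"xyz":[0,0,0.0007],"dr":[0,0,0]},{"grip":0.8,"xyz":[0,0,0.0007],"dr":[0,0,0]}]' 35;  python3 -m jog '[{"grip":0.42,"xyz":[0,0,0],"dr":[0,0,0]},{"grip":0.38,"xyz":[0,0,0],"dr":[0,0,0]},{"grip":0.36,"xyz":[0,0,0],"dr":[0,0,0]},{"grip":0.36,"xyz":[0,0,0],"dr":[0,0,0]},{"grip":0.36,"xyz":[0,0,0],"dr":[0,0,0]}]'; python3 -c "
from h import *
g(.426,-.057,.17,-42)"
```

```text
time: 13.67
eef_pos: [0.562, -0.0096, 0.0156]
tcp_rot: [0.931, -0.366, 0.0, -0.0]
contact_force: [-0.5, -0.6, -1.4]
opening: 0.534
time: 14.08
eef_pos: [0.5621, -0.0096, 0.0158]
tcp_rot: [0.931, -0.366, 0.0, -0.0]
contact_force: [0.0, -0.2, -0.3]
opening: 0.64
t 14.1 tcp [ 0.5621 -0.0096  0.0158] yaw -43.0 q6 0.55 open 0.640 F [ 0.  -0.2 -0.3]
 shift [-0.0673  0.1274 -0.1543]  dr [-0.    -0.    -0.017]  |d| 0.211 rows>=6
```

```bash
python3 -m jog '[{"grip":0.36,"xyz":[0,0,-0.01],"dr":[0,0,0]},{"grip":0.36,"xyz":[0,0,-0.03],"dr":[0,0,0]},{"grip":0.36,"xyz":[0,0,-0.055],"dr":[0,0,0]},{"grip":0.2,"xyz":[0,0,-0.085],"dr":[0,0,0]},{"grip":0,"xyz":[0,0,-0.12],"dr":[0,0,0]},{"grip":0,"xyz":[0,0,-0.15],"dr":[0,0,0]},{"grip":0,"xyz":[-0.015,0.025,-0.155],"dr":[0,0,0]},{"grip":0,"xyz":[-0.03,0.055,-0.155],"dr":[0,0,0]},{"grip":0,"xyz":[-0.045,0.085,-0.155],"dr":[0,0,0]},{"grip":0,"xyz":[-0.06,0.115,-0.155],"dr":[0,0,0]},{"grip":0,"xyz":[-0.067,0.127,-0.155],"dr":[0,0,0]},{"grip":0,"xyz":[-0.067,0.127,-0.155],"dr":[0,0,0]}]'; python3 -m jog '[{"grip":0,"xyz":[0,0,0],"dr":[0,0,0]},{"grip":0,"xyz":[0,0,0],"dr":[0,0,0]}]'; python3 -c "
from h import *
g(.426,-.057,.03,-43)
C=cam('wrist')
cv2.imwrite('pics/w6.png',ctrl.read_camera('wrist')[:,:,::-1])
cv2.imwrite('pics/t6.png',cv2.resize(ctrl.read_camera('top')[130:330,100:400,::-1],None,fx=2,fy=2))
"
```

```text
time: 15.08
eef_pos: [0.4243, -0.0572, 0.171]
tcp_rot: [0.93, -0.367, 0.0, 0.0]
contact_force: [-0.3, 0.1, -0.2]
opening: 1.001
time: 15.25
eef_pos: [0.4273, -0.0569, 0.1714]
tcp_rot: [0.93, -0.366, 0.001, -0.0]
contact_force: [0.9, -0.1, 1.0]
opening: 0.998
t 15.2 tcp [ 0.4273 -0.0569  0.1714] yaw -43.0 q6 0.38 open 0.998 F [ 0.9 -0.1  1. ]
 shift [-0.0012  0.0011  0.1414]  dr [-0.001 -0.002  0.   ]  |d| 0.141 rows>=4
```

View pics/w6.png

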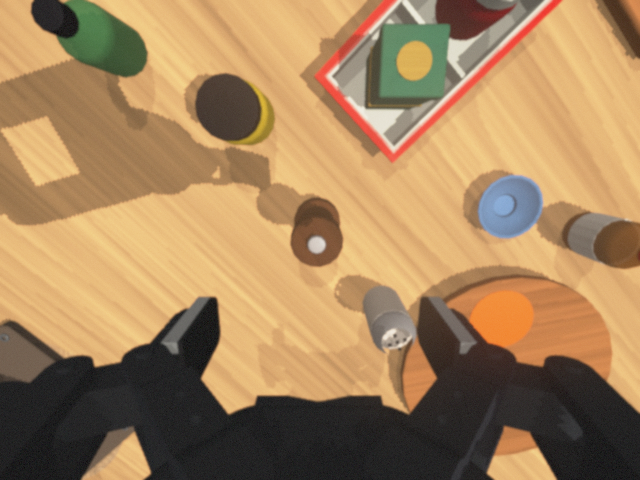

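View pics/t6.png

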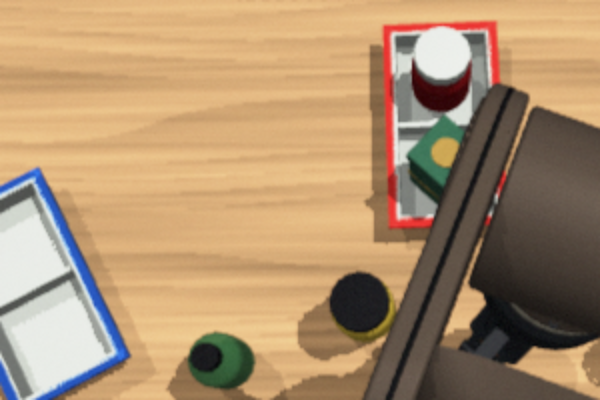

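```bash
python3 -c "
from h import *
for n,p,z in(('mill',(317,244.5),.098),('salt',(396.5,338),.08),('spot',(502,319),.026)):print(n,pt('wrist',p,z))
"
```

```text
mill [ 0.42701097 -0.05555129  0.098     ]
salt [ 0.41625413 -0.16898537  0.08      ]
spot [ 0.49839517 -0.26058886  0.026     ]
```

```bash
python3 -m jog '[{"grip":0,"xyz":[0,0.0005,0.03],"dr":[0,0,0]},{"grip":0,"xyz":[0,0.0005,0.06],"dr":[0,0,0]},{"grip":0,"xyz":[0,0.0005,0.09],"dr":[0,0,0]},{"grip":0,"xyz":[0,0.0005,0.11],"dr":[0,0,0]},{"grip":0,"xyz":[0,0.0005,0.122],"dr":[0,0,0]},{"grip":0,"xyz":[0,0.0005,0.13],"dr":[0,0,0]},{"grip":0,"xyz":[0,0.0005,0.133],"dr":[0,0,0]},{"grip":0,"xyz":[0,0.0005,0.133],"dr":[0,0,0]},{"grip":0,"xyz":[0,0.0005,0.133],"dr":[0,0,0]}]' 35
python3 -c "
from h import *
g(.427,-.056,.028,-43)
cv2.imwrite('pics/w7.png',ctrl.read_camera('wrist')[:,:,::-1])"
```

```text
time: 16.1
eef_pos: [0.427, -0.0574, 0.0383]
tcp_rot: [0.931, -0.366, 0.001, 0.0]
contact_force: [-0.3, -1.1, -0.7]
opening: 1.0
t 16.1 tcp [ 0.427  -0.0574  0.0383] yaw -42.9 q6 0.38 open 1.000 F [-0.3 -1.1 -0.7]
 shift [-0.001  -0.001   0.0103]  dr [-0.    -0.001  0.001]  |d| 0.010 rows>=1
```

View pics/w7.png

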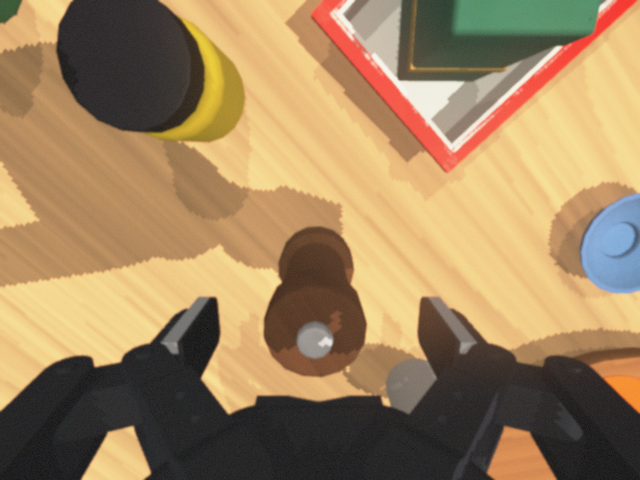

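```bash
python3 -m jog '[{"grip":0,"xyz":[-0.001,-0.001,0.005],"dr":[0,0,0]},{"grip":0,"xyz":[-0.001,-0.001,0.009],"dr":[0,0,0]},{"grip":0,"xyz":[-0.001,-0.001,0.009],"dr":[0,0,0]},{"grip":0.5,"xyz":[-0.001,-0.001,0.009],"dr":[0,0,0]},{"grip":0.85,"xyz":[-0.001,-0.001,0.009],"dr":[0,0,0]},{"grip":0.85,"xyz":[-0.001,-0.001,0.009],"dr":[0,0,0]},{"grip":0.85,"xyz":[-0.001,-0.001,0.009],"dr":[0,0,0]},{"grip":0.85,"xyz":[-0.001,-0.001,0.009],"dr":[0,0,0]},{"grip":0.85,"xyz":[-0.001,-0.001,0.009],"dr":[0,0,0]},{"grip":0.85,"xyz":[-0.001,-0.001,0.009],"dr":[0,0,0]}]' 35
python3 -c "
from h import *
g(.498,-.262,.16,-43)"
```

```text
time: 16.98
eef_pos: [0.4263, -0.056, 0.0289]
tcp_rot: [0.931, -0.366, 0.0, 0.0]
contact_force: [0.2, -0.9, 2.2]
opening: 0.479
t 17.0 tcp [ 0.4263 -0.056   0.0289] yaw -43.0 q6 0.38 open 0.479 F [ 0.2 -0.9  2.2]
 shift [ 0.193   0.1019 -0.131 ]  dr [-0.    -0.001  0.   ]  |d| 0.254 rows>=7
```

```bash
python3 -m jog '[{"grip":0.85,"xyz":[0,0,0],"dr":[0,0,0]},{"grip":0.85,"xyz":[0,0,0],"dr":[0,0,0]},{"grip":0.85,"xyz":[0,0,0],"dr":[0,0,0]}]' 35
python3 -c "
from h import *
cv2.imwrite('pics/w8.png',cv2.resize(ctrl.read_camera('wrist')[200:420,160:480,::-1],None,fx=2.4,fy=2.4))"
```

```text
time: 17.23
eef_pos: [0.4263, -0.056, 0.0289]
tcp_rot: [0.93, -0.366, 0.0, 0.0]
contact_force: [-0.3, 0.4, 3.1]
opening: 0.482
```

View pics/w8.png

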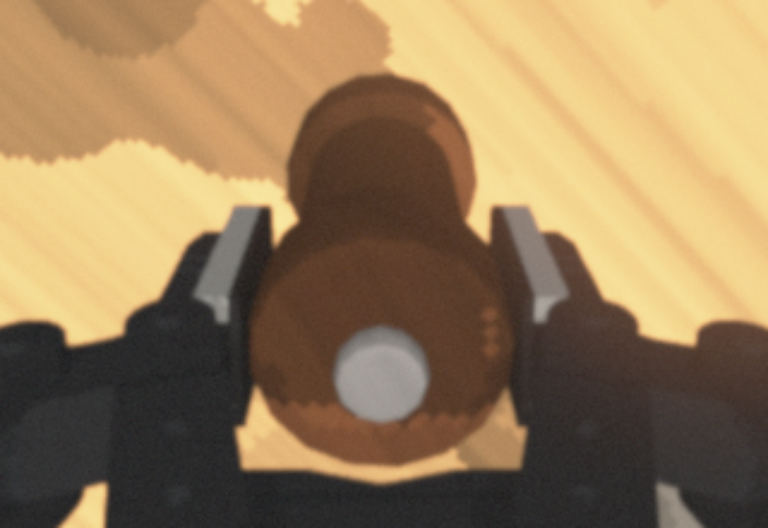

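```bash
python3 -m jog '[{"grip":0.9,"xyz":[0,0,-0.004],"dr":[0,0,0]},{"grip":0.9,"xyz":[0,0,-0.01],"dr":[0,0,0]},{"grip":0.9,"xyz":[0,0,-0.02],"dr":[0,0,0]},{"grip":0.9,"xyz":[0,0,-0.02],"dr":[0,0,0]}]' 40
python3 -c "
from h import *
g(.498,-.262,.16,-43)
cv2.imwrite('pics/w9.png',cv2.resize(ctrl.read_camera('wrist')[200:420,160:480,::-1],None,fx=2.4,fy=2.4))"
```

```text
time: 17.62
eef_pos: [0.4271, -0.0562, 0.0504]
tcp_rot: [0.931, -0.366, 0.002, -0.0]
contact_force: [0.7, 0.3, -1.7]
opening: 0.48
t 17.6 tcp [ 0.4271 -0.0562  0.0504] yaw -43.0 q6 0.38 open 0.480 F [ 0.7  0.3 -1.7]
 shift [ 0.1925  0.1022 -0.1092]  dr [-0.001 -0.003  0.001]  |d| 0.244 rows>=6
```

View pics/w9.png

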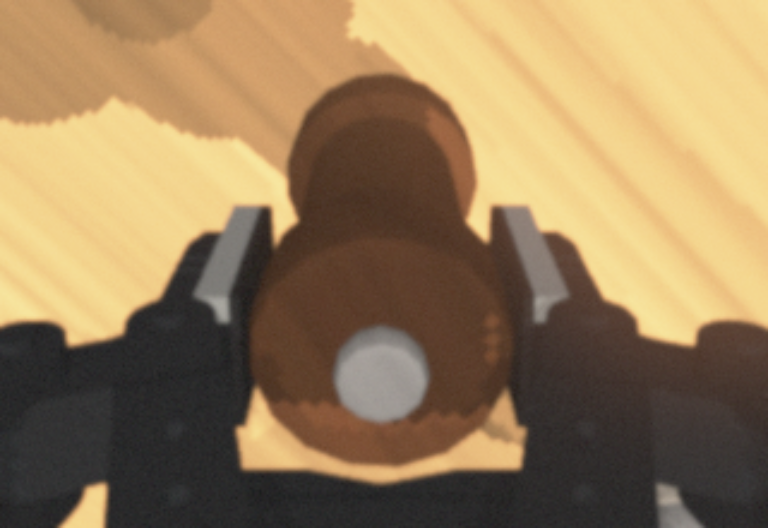

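```bash
python3 -c "
from h import *
s=ctrl.get_state();p=pt('wrist',(318.3,355.4),s['eef_pos'][2]+.0691);print(p,s['eef_pos'])
"
python3 -m jog '[{"grip":0.9,"xyz":[0,0,-0.025],"dr":[0,0,0]},{"grip":0.9,"xyz":[0,0,-0.05],"dr":[0,0,0]},{"grip":0.9,"xyz":[0,0,-0.08],"dr":[0,0,0]},{"grip":0.9,"xyz":[0.01,0.005,-0.10],"dr":[0,0,0]},{"grip":0.9,"xyz":[0.03,0.016,-0.11],"dr":[0,0,0]},{"grip":0.9,"xyz":[0.055,0.029,-0.11],"dr":[0,0,0]},{"grip":0.9,"xyz":[0.08,0.042,-0.11],"dr":[0,0,0]},{"grip":0.9,"xyz":[0.105,0.056,-0.11],"dr":[0,0,0]},{"grip":0.9,"xyz":[0.13,0.069,-0.11],"dr":[0,0,0]},{"grip":0.9,"xyz":[0.155,0.082,-0.11],"dr":[0,0,0]},{"grip":0.9,"xyz":[0.175,0.093,-0.11],"dr":[0,0,0]},{"grip":0.9,"xyz":[0.185,0.098,-0.11],"dr":[0,0,0]}]' 40
python3 -m jog '[{"grip":0.9,"xyz":[0.005,0.002,0],"dr":[0,0,0]},{"grip":0.9,"xyz":[0.0075,0.004,0],"dr":[0,0,0]},{"grip":0.9,"xyz":[0.0075,0.004,0],"dr":[0,0,0]},{"grip":0.9,"xyz":[0.0075,0.004,0],"dr":[0,0,0]},{"grip":0.9,"xyz":[0.0075,0.004,0],"dr":[0,0,0]}]' 40
python3 -c "
from h import *
g(.498,-.262,.056,-43)
cv2.imwrite('pics/w10.png',ctrl.read_camera('wrist')[:,:,::-1])
print(proj('wrist',(.498,-.262,.026)))
"
```

```text
[ 0.42853071 -0.05401872  0.11898115] [ 0.42693074 -0.05614234  0.04988115]
time: 18.67
eef_pos: [0.4949, -0.2561, 0.1583]
tcp_rot: [0.93, -0.367, 0.0, 0.0]
contact_force: [-0.4, -0.2, -0.5]
opening: 0.482
time: 19.08
eef_pos: [0.4971, -0.2605, 0.1585]
tcp_rot: [0.931, -0.366, -0.0, -0.0]
contact_force: [0.2, 0.1, -1.3]
opening: 0.48
t 19.1 tcp [ 0.4971 -0.2605  0.1585] yaw -42.9 q6 0.09 open 0.480 F [ 0.2  0.1 -1.3]
 shift [0.0018 0.0005 0.1025]  dr [-0.     0.001  0.002]  |d| 0.103 rows>=3
[320.21275538 227.57641773]
```

View pics/w10.png

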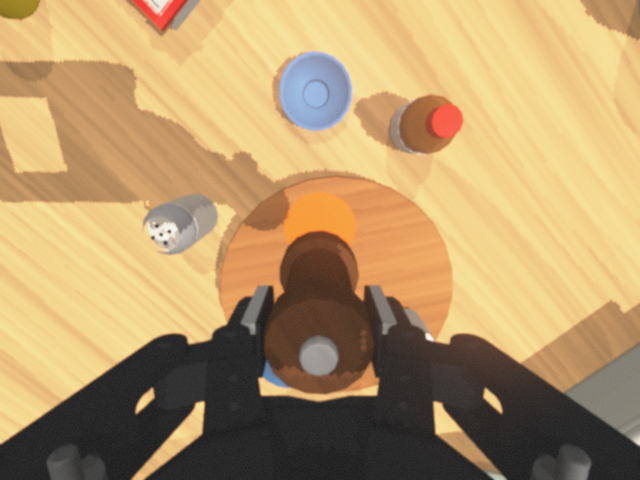

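```bash
python3 -c "
from h import *
p=pt('wrist',(320.5,225.5),.026);print(p)
g(p[0]-.0016,p[1]-.0021,.0575,-43)
"
```

```text
[ 0.49952586 -0.26074228  0.026     ]
t 19.1 tcp [ 0.4971 -0.2606  0.1586] yaw -42.9 q6 0.09 open 0.481 F [-0.7 -0.1 -1.1]
 shift [0.0021 0.0011 0.1011]  dr [-0.     0.     0.001]  |d| 0.101 rows>=3
```

```bash
python3 -m jog '[{"grip":0.9,"xyz":[0.0015,0.001,0.015],"dr":[0,0,0]},{"grip":0.9,"xyz":[0.0015,0.001,0.035],"dr":[0,0,0]},{"grip":0.9,"xyz":[0.0015,0.001,0.055],"dr":[0,0,0]},{"grip":0.9,"xyz":[0.0015,0.001,0.072],"dr":[0,0,0]},{"grip":0.9,"xyz":[0.0015,0.001,0.085],"dr":[0,0,0]},{"grip":0.9,"xyz":[0.0015,0.001,0.093],"dr":[0,0,0]},{"grip":0.9,"xyz":[0.0015,0.001,0.098],"dr":[0,0,0]},{"grip":0.9,"xyz":[0.0015,0.001,0.1],"dr":[0,0,0]},{"grip":0.9,"xyz":[0.0015,0.001,0.1],"dr":[0,0,0]},{"grip":0.9,"xyz":[0.0015,0.001,0.1],"dr":[0,0,0]}]' 40
python3 -c "
from h import *
g(.4975,-.262,.0549,-43)
cv2.imwrite('pics/w11.png',ctrl.read_camera('wrist')[:,:,::-1])
"
```

```text
time: 19.97
eef_pos: [0.4984, -0.2639, 0.0595]
tcp_rot: [0.931, -0.366, 0.001, 0.0]
contact_force: [0.7, -0.0, -1.0]
opening: 0.48
t 20.0 tcp [ 0.4984 -0.2639  0.0595] yaw -43.0 q6 0.08 open 0.480 F [ 0.7 -0.  -1. ]
 shift [-0.0019 -0.0008  0.0046]  dr [-0.    -0.002  0.001]  |d| 0.005 rows>=1
```

View pics/w11.png

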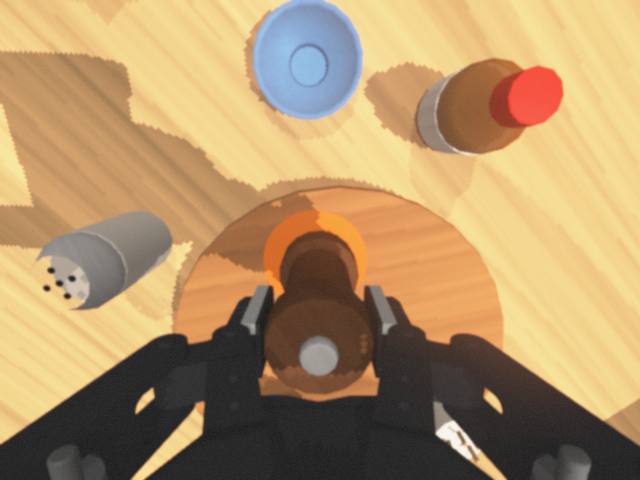

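```bash
python3 -c "
from h import *
s=ctrl.get_state();R=Ro.from_quat(s['tcp_rot']).as_matrix();b=s['eef_pos'][2]-.0289
import itertools
def circ(c,r,z,n=72):
    return np.array([proj('wrist',(c[0]+r*np.cos(t),c[1]+r*np.sin(t),z)) for t in np.linspace(0,6.28,n)])
for c in((.4975,-.262),(.4995,-.261),(.4984,-.2639)):
    q=circ(c,.033,.026);print('spot',c,q.min(0).round(),q.max(0).round())
for off in((0,0),(.0016,.0021)):
    c=(s['eef_pos'][0]+off[0],s['eef_pos'][1]+off[1])
    for z in(0,.02): q=circ(c,.023,b+z);print('foot',off,z,q.min(0).round(),q.max(0).round())
"
```

```text
spot (0.4975, -0.262) [263. 210.] [367. 309.]
spot (0.4995, -0.261) [264. 207.] [369. 306.]
spot (0.4984, -0.2639) [266. 211.] [370. 310.]
foot (0, 0) 0 [281. 229.] [355. 299.]
foot (0, 0) 0.02 [278. 238.] [359. 314.]
foot (0.0016, 0.0021) 0 [281. 225.] [355. 295.]
foot (0.0016, 0.0021) 0.02 [277. 233.] [359. 310.]
```

```bash
python3 -m jog '[{"grip":0.9,"xyz":[-0.001,0,0.001],"dr":[0,0,0]},{"grip":0.9,"xyz":[-0.0015,0,0.002],"dr":[0,0,0]},{"grip":0.9,"xyz":[-0.0015,0,0.0028],"dr":[0,0,0]},{"grip":0.9,"xyz":[-0.0015,0,0.0028],"dr":[0,0,0]},{"grip":0.9,"xyz":[-0.0015,0,0.0028],"dr":[0,0,0]}]' 40
python3 -c "
from h import *
g(.4975,-.262,.0549,-43)"
```

```text
time: 20.43
eef_pos: [0.4966, -0.2624, 0.0558]
tcp_rot: [0.931, -0.366, -0.0, -0.0]
contact_force: [-1.0, -0.8, -1.8]
opening: 0.482
t 20.4 tcp [ 0.4966 -0.2624  0.0558] yaw -43.0 q6 0.08 open 0.482 F [-1.  -0.8 -1.8]
 shift [ 0.0004 -0.0009  0.0009]  dr [-0.  0.  0.]  |d| 0.001 rows>=1
```

Lower the last millimetre, then open slowly.

```bash
python3 -m jog '[{"grip":0.9,"xyz":[0,0,0.0005],"dr":[0,0,0]},{"grip":0.9,"xyz":[0,0,0.001],"dr":[0,0,0]},{"grip":0.9,"xyz":[0,0,0.001],"dr":[0,0,0]}]' 40
python3 -m jog '[{"grip":0.5,"xyz":[0,0,0],"dr":[0,0,0]},{"grip":0.4,"xyz":[0,0,0],"dr":[0,0,0]},{"grip":0.35,"xyz":[0,0,0],"dr":[0,0,0]},{"grip":0.35,"xyz":[0,0,0],"dr":[0,0,0]},{"grip":0.35,"xyz":[0,0,0],"dr":[0,0,0]}]'
python3 -c "
from h import *
g(.416,-.1715,.17,-13)"
```

```text
time: 20.68
eef_pos: [0.4968, -0.2625, 0.055]
tcp_rot: [0.931, -0.366, 0.0, 0.0]
contact_force: [-0.9, 0.5, -1.3]
opening: 0.479
time: 21.1
eef_pos: [0.4967, -0.2624, 0.0549]
tcp_rot: [0.931, -0.366, 0.0, 0.0]
contact_force: [-0.5, -1.0, -0.1]
opening: 0.652
t 21.1 tcp [ 0.4967 -0.2624  0.0549] yaw -43.0 q6 0.08 open 0.652 F [-0.5 -1.  -0.1]
 shift [-0.121  -0.0115 -0.1152]  dr [ 0.    -0.    -0.523]  |d| 0.167 rows>=5
```

```bash
python3 -m jog '[{"grip":0.35,"xyz":[0,0,-0.01],"dr":[0,0,0]},{"grip":0.35,"xyz":[0,0,-0.03],"dr":[0,0,0]},{"grip":0.35,"xyz":[0,0,-0.055],"dr":[0,0,0]},{"grip":0.2,"xyz":[0,0,-0.085],"dr":[0,0,0]},{"grip":0,"xyz":[0,0,-0.115],"dr":[0,0,0]},{"grip":0,"xyz":[-0.02,-0.002,-0.12],"dr":[0,0,-0.1]},{"grip":0,"xyz":[-0.05,-0.005,-0.12],"dr":[0,0,-0.2]},{"grip":0,"xyz":[-0.08,-0.008,-0.12],"dr":[0,0,-0.3]},{"grip":0,"xyz":[-0.11,-0.011,-0.12],"dr":[0,0,-0.4]},{"grip":0,"xyz":[-0.12,-0.0115,-0.12],"dr":[0,0,-0.52]},{"grip":0,"xyz":[-0.12,-0.0115,-0.12],"dr":[0,0,-0.52]},{"grip":0,"xyz":[-0.12,-0.0115,-0.12],"dr":[0,0,-0.52]}]'
python3 -m jog '[{"grip":0,"xyz":[0,0,0],"dr":[0,0,0]},{"grip":0,"xyz":[0,0,0],"dr":[0,0,0]}]'
python3 -c "
from h import *
g(.416,-.1715,.02,-13)
cv2.imwrite('pics/w12.png',ctrl.read_camera('wrist')[:,:,::-1])
cv2.imwrite('pics/t12.png',cv2.resize(ctrl.read_camera('top')[150:350,360:600,::-1],None,fx=2.5,fy=2.5))
"
```

```text
time: 22.1
eef_pos: [0.417, -0.1723, 0.1758]
tcp_rot: [0.993, -0.116, 0.001, 0.001]
contact_force: [0.5, 0.5, 0.2]
opening: 1.001
time: 22.27
eef_pos: [0.4174, -0.1731, 0.1753]
tcp_rot: [0.993, -0.116, 0.0, 0.0]
contact_force: [0.3, 0.1, 0.4]
opening: 1.003
t 22.3 tcp [ 0.4174 -0.1731  0.1753] yaw -13.3 q6 -0.39 open 1.003 F [0.3 0.1 0.4]
 shift [-0.0018 -0.0013  0.1553]  dr [ 0.    -0.001 -0.005]  |d| 0.155 rows>=4
```

View pics/w12.png

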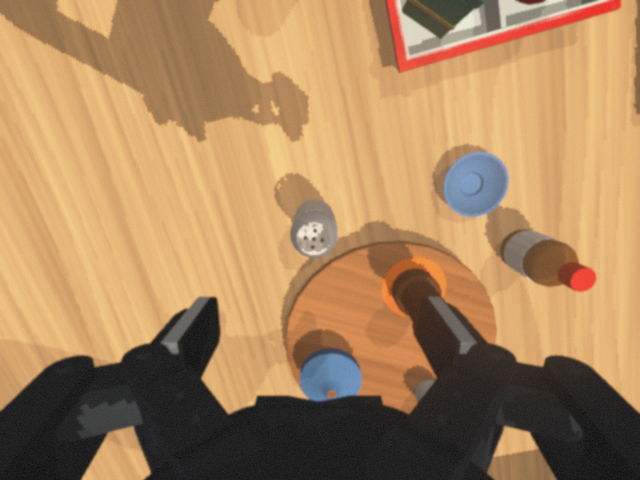

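View pics/t12.png

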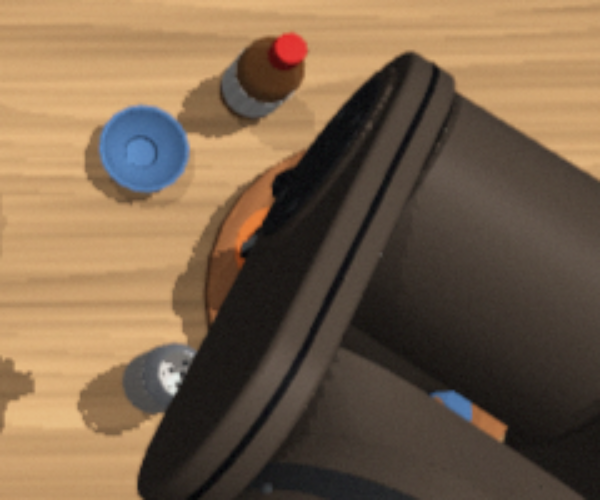

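```bash
python3 -c "
from h import *
p=pt('wrist',(314,238),.08);print(p)
g(.4165,-.171,.014,-13)
"
```

```text
[ 0.41405463 -0.17251954  0.08      ]
t 22.4 tcp [ 0.4171 -0.1729  0.1749] yaw -13.3 q6 -0.39 open 0.998 F [ 0.2  0.1 -0.1]
 shift [-0.001  -0.0017  0.1609]  dr [ 0.     0.    -0.005]  |d| 0.161 rows>=4
```

```bash
python3 -m jog '[{"grip":0,"xyz":[-0.002,-0.0005,0.03],"dr":[0,0,0]},{"grip":0,"xyz":[-0.002,-0.0005,0.06],"dr":[0,0,0]},{"grip":0,"xyz":[-0.002,-0.0005,0.09],"dr":[0,0,0]},{"grip":0,"xyz":[-0.002,-0.0005,0.12],"dr":[0,0,0]},{"grip":0,"xyz":[-0.002,-0.0005,0.142],"dr":[0,0,0]},{"grip":0,"xyz":[-0.002,-0.0005,0.156],"dr":[0,0,0]},{"grip":0,"xyz":[-0.002,-0.0005,0.16],"dr":[0,0,0]},{"grip":0,"xyz":[-0.002,-0.0005,0.16],"dr":[0,0,0]},{"grip":0.4,"xyz":[-0.002,-0.0005,0.16],"dr":[0,0,0]},{"grip":0.4,"xyz":[-0.002,-0.0005,0.16],"dr":[0,0,0]},{"grip":0.4,"xyz":[-0.002,-0.0005,0.16],"dr":[0,0,0]}]' 35
python3 -c "
from h import *
g(.415,-.172,.014,-13)
cv2.imwrite('pics/w13.png',ctrl.read_camera('wrist')[:,:,::-1])
"
```

```text
time: 23.28
eef_pos: [0.416, -0.172, 0.0162]
tcp_rot: [0.993, -0.115, 0.001, 0.001]
contact_force: [-0.2, -0.9, -0.3]
opening: 0.613
t 23.3 tcp [ 0.416  -0.172   0.0162] yaw -13.2 q6 -0.39 open 0.613 F [-0.2 -0.9 -0.3]
 shift [-0.0009  0.0002  0.0022]  dr [ 0.001 -0.003 -0.003]  |d| 0.002 rows>=1
```

View pics/w13.png

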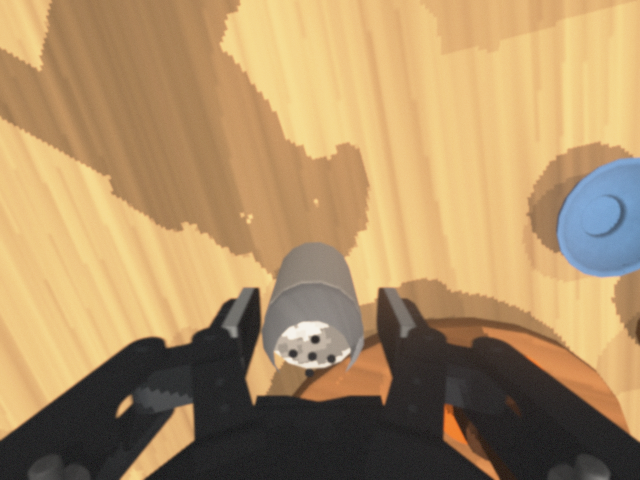

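```bash
python3 -m jog '[{"grip":0.4,"xyz":[-0.002,0,0.001],"dr":[0,0,0]},{"grip":0.4,"xyz":[-0.002,0,0.001],"dr":[0,0,0]},{"grip":0.8,"xyz":[-0.002,0,0.001],"dr":[0,0,0]},{"grip":0.8,"xyz":[-0.002,0,0.001],"dr":[0,0,0]},{"grip":0.8,"xyz":[-0.002,0,0.001],"dr":[0,0,0]},{"grip":0.8,"xyz":[-0.002,0,0.001],"dr":[0,0,0]}]' 35
python3 -m jog '[{"grip":0.8,"xyz":[0,0,0],"dr":[0,0,0]},{"grip":0.8,"xyz":[0,0,0],"dr":[0,0,0]}]' 35
python3 -c "
from h import *
g(.428,.3167,.15,-16.5)
"
```

```text
time: 23.83
eef_pos: [0.4131, -0.1709, 0.0142]
tcp_rot: [0.993, -0.115, 0.0, 0.0]
contact_force: [-1.0, 0.7, 4.7]
opening: 0.475
time: 24.0
eef_pos: [0.4131, -0.1709, 0.0142]
tcp_rot: [0.993, -0.115, 0.0, 0.0]
contact_force: [-1.3, 0.2, 4.4]
opening: 0.482
t 24.0 tcp [ 0.4131 -0.1709  0.0142] yaw -13.2 q6 -0.39 open 0.482 F [-1.3  0.2  4.4]
 shift [-0.0966 -0.4782 -0.1358]  dr [ 0.    -0.     0.058]  |d| 0.506 rows>=13
```

```bash
python3 -m jog '[{"grip":0.8,"xyz":[0,0,-0.01],"dr":[0,0,0]},{"grip":0.8,"xyz":[0,0,-0.03],"dr":[0,0,0]},{"grip":0.8,"xyz":[0,0,-0.06],"dr":[0,0,0]},{"grip":0.8,"xyz":[0,0,-0.09],"dr":[0,0,0]},{"grip":0.8,"xyz":[0,0,-0.12],"dr":[0,0,0]},{"grip":0.8,"xyz":[0.002,-0.008,-0.138],"dr":[0,0,0]},{"grip":0.8,"xyz":[0.007,-0.028,-0.142],"dr":[0,0,0]},{"grip":0.8,"xyz":[0.014,-0.057,-0.142],"dr":[0,0,0.02]},{"grip":0.8,"xyz":[0.022,-0.088,-0.142],"dr":[0,0,0.03]},{"grip":0.8,"xyz":[0.03,-0.12,-0.142],"dr":[0,0,0.04]},{"grip":0.8,"xyz":[0.038,-0.152,-0.142],"dr":[0,0,0.05]},{"grip":0.8,"xyz":[0.046,-0.184,-0.142],"dr":[0,0,0.058]}]' 35
python3 -c "
from h import *
g(.501,.3563,.15,-16.5)
"
```

```text
time: 25.0
eef_pos: [0.4997, -0.0005, 0.1557]
tcp_rot: [0.99, -0.144, -0.0, -0.0]
contact_force: [0.2, -0.8, -0.9]
opening: 0.478
t 25.0 tcp [ 0.4997 -0.0005  0.1557] yaw -16.5 q6 0.08 open 0.478 F [ 0.2 -0.8 -0.9]
 shift [-0.1003 -0.3424  0.0057]  dr [-0.     0.    -0.001]  |d| 0.357 rows>=9
```

```bash
python3 -m jog '[{"grip":0.8,"xyz":[-0.009,-0.031,0.002],"dr":[0,0,0]},{"grip":0.8,"xyz":[-0.018,-0.062,0.004],"dr":[0,0,0]},{"grip":0.8,"xyz":[-0.027,-0.093,0.005],"dr":[0,0,0]},{"grip":0.8,"xyz":[-0.036,-0.124,0.005],"dr":[0,0,0]},{"grip":0.8,"xyz":[-0.045,-0.155,0.005],"dr":[0,0,0]},{"grip":0.8,"xyz":[-0.054,-0.186,0.005],"dr":[0,0,0]},{"grip":0.8,"xyz":[-0.063,-0.217,0.005],"dr":[0,0,0]},{"grip":0.8,"xyz":[-0.072,-0.247,0.005],"dr":[0,0,0]},{"grip":0.8,"xyz":[-0.081,-0.277,0.005],"dr":[0,0,0]},{"grip":0.8,"xyz":[-0.09,-0.306,0.005],"dr":[0,0,0]},{"grip":0.8,"xyz":[-0.097,-0.33,0.005],"dr":[0,0,0]},{"grip":0.8,"xyz":[-0.1,-0.342,0.005],"dr":[0,0,0]}]' 35
python3 -m jog '[{"grip":0.8,"xyz":[0,0,0],"dr":[0,0,0]},{"grip":0.8,"xyz":[0,0,0],"dr":[0,0,0]},{"grip":0.8,"xyz":[0,0,0],"dr":[0,0,0]}]' 35
python3 -c "
from h import *
g(.501,.3563,.02,-16.5)
cv2.imwrite('pics/w14.png',ctrl.read_camera('wrist')[:,:,::-1])
a=np.radians(28.5)
for x,y in((-.091,-.05),(.091,-.05),(.091,.05),(-.091,.05)): print(proj('wrist',(.4645+x*np.cos(a)-y*np.sin(a),.3365+x*np.sin(a)+y*np.cos(a),.032)).round(1))
"
```

```text
time: 26.0
eef_pos: [0.5, 0.3567, 0.1504]
tcp_rot: [0.99, -0.142, -0.0, -0.0]
contact_force: [-1.1, 0.8, -1.3]
opening: 0.479
time: 26.25
eef_pos: [0.5008, 0.353, 0.1504]
tcp_rot: [0.99, -0.144, -0.0, 0.001]
contact_force: [0.6, -0.3, -0.8]
opening: 0.472
t 26.2 tcp [0.5008 0.353  0.1504] yaw -16.5 q6 0.74 open 0.472 F [ 0.6 -0.3 -0.8]
 shift [-0.0007 -0.0034  0.1304]  dr [ 0.001  0.    -0.001]  |d| 0.130 rows>=4
[257.8 354.7]
[397.  227.1]
[316.2 143.1]
[177.6 288.4]
```

View pics/w14.png

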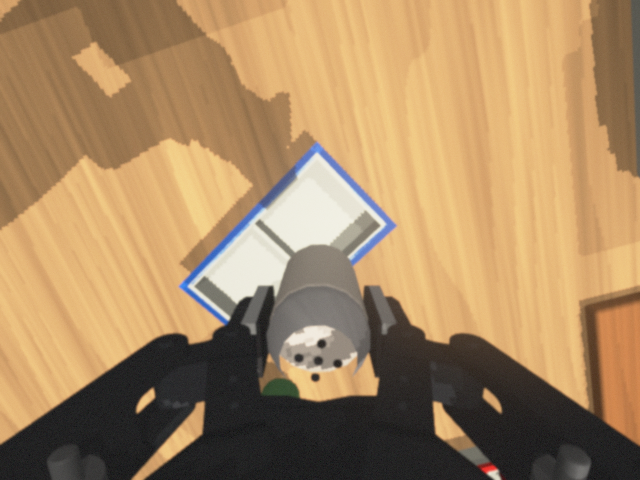

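```bash
python3 -m jog '[{"grip":0.8,"xyz":[0,-0.003,0.02],"dr":[0,0,0]},{"grip":0.8,"xyz":[0,-0.003,0.045],"dr":[0,0,0]},{"grip":0.8,"xyz":[0,-0.003,0.07],"dr":[0,0,0]},{"grip":0.8,"xyz":[0,-0.003,0.09],"dr":[0,0,0]},{"grip":0.8,"xyz":[0,-0.003,0.105],"dr":[0,0,0]},{"grip":0.8,"xyz":[0,-0.003,0.116],"dr":[0,0,0]},{"grip":0.8,"xyz":[0,-0.003,0.123],"dr":[0,0,0]},{"grip":0.8,"xyz":[0,-0.003,0.127],"dr":[0,0,0]},{"grip":0.8,"xyz":[0,-0.003,0.128],"dr":[0,0,0]},{"grip":0.8,"xyz":[0,-0.003,0.128],"dr":[0,0,0]},{"grip":0.8,"xyz":[0,-0.003,0.128],"dr":[0,0,0]},{"grip":0.8,"xyz":[0,-0.003,0.128],"dr":[0,0,0]}]' 35
python3 -c "
from h import *
g(.501,.3563,.0182,-16.5)"
```

```text
time: 27.3
eef_pos: [0.5025, 0.3575, 0.0239]
tcp_rot: [0.99, -0.143, 0.001, -0.001]
contact_force: [-0.6, -0.3, -1.6]
opening: 0.474
t 27.3 tcp [0.5025 0.3575 0.0239] yaw -16.5 q6 0.74 open 0.474 F [-0.6 -0.3 -1.6]
 shift [-0.0011  0.0016  0.0057]  dr [-0.001 -0.002  0.   ]  |d| 0.006 rows>=1
```

```bash
python3 -m jog '[{"grip":0.8,"xyz":[0,0,0.0015],"dr":[0,0,0]},{"grip":0.8,"xyz":[0,0,0.003],"dr":[0,0,0]},{"grip":0.8,"xyz":[0,0,0.0038],"dr":[0,0,0]},{"grip":0.8,"xyz":[0,0,0.004],"dr":[0,0,0]},{"grip":0.8,"xyz":[0,0,0.004],"dr":[0,0,0]},{"grip":0.8,"xyz":[0,0,0.004],"dr":[0,0,0]}]' 35
```

```text
time: 27.8
eef_pos: [0.5017, 0.3571, 0.0187]
tcp_rot: [0.99, -0.144, -0.0, 0.0]
contact_force: [0.0, 0.5, -0.6]
opening: 0.48
```

```bash
python3 -m jog '[{"grip":0.8,"xyz":[0,0,0.0006],"dr":[0,0,0]},{"grip":0.8,"xyz":[0,0,0.0006],"dr":[0,0,0]}]' 35; python3 -m jog '[{"grip":0.5,"xyz":[0,0,0],"dr":[0,0,0]},{"grip":0.42,"xyz":[0,0,0],"dr":[0,0,0]},{"grip":0.4,"xyz":[0,0,0],"dr":[0,0,0]},{"grip":0.4,"xyz":[0,0,0],"dr":[0,0,0]},{"grip":0.4,"xyz":[0,0,-0.008],"dr":[0,0,0]},{"grip":0.4,"xyz":[0,0,-0.025],"dr":[0,0,0]},{"grip":0.4,"xyz":[0,0,-0.05],"dr":[0,0,0]},{"grip":0.4,"xyz":[0,0,-0.085],"dr":[0,0,0]},{"grip":0.2,"xyz":[0,0,-0.12],"dr":[0,0,0]},{"grip":0,"xyz":[0,0,-0.15],"dr":[0,0,0]},{"grip":0,"xyz":[0,0,-0.15],"dr":[0,0,0]}]'
python3 -c "
from h import *
g(.6195,-.2545,.17,-16.5)
cv2.imwrite('pics/w15.png',ctrl.read_camera('wrist')[:,:,::-1])
"
```

```text
time: 27.97
eef_pos: [0.5019, 0.3572, 0.0184]
tcp_rot: [0.99, -0.144, 0.0, -0.0]
contact_force: [0.6, 0.7, -0.9]
opening: 0.477
time: 28.88
eef_pos: [0.5059, 0.3593, 0.178]
tcp_rot: [0.99, -0.143, 0.006, -0.004]
contact_force: [0.4, 0.1, 1.9]
opening: 0.991
t 28.9 tcp [0.5059 0.3593 0.178 ] yaw -16.5 q6 0.74 open 0.991 F [0.4 0.1 1.9]
 shift [0.283  0.5564 0.0054]  dr [-0.01  -0.011  0.   ]  |d| 0.624 rows>=15
```

View pics/w15.png

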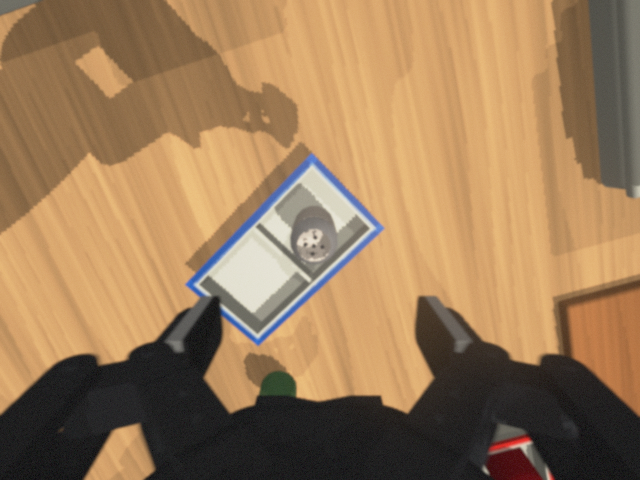

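```bash
python3 -m jog '[{"grip":0,"xyz":[0.018,0.036,0],"dr":[0,0,0]},{"grip":0,"xyz":[0.036,0.07,0],"dr":[0,0,0]},{"grip":0,"xyz":[0.054,0.106,0],"dr":[0,0,0]},{"grip":0,"xyz":[0.072,0.142,0],"dr":[0,0,0]},{"grip":0,"xyz":[0.09,0.178,0],"dr":[0,0,0]},{"grip":0,"xyz":[0.108,0.214,0],"dr":[0,0,0]},{"grip":0,"xyz":[0.126,0.25,0],"dr":[0,0,0]},{"grip":0,"xyz":[0.144,0.286,0],"dr":[0,0,0]},{"grip":0,"xyz":[0.162,0.322,0],"dr":[0,0,0]},{"grip":0,"xyz":[0.18,0.358,0],"dr":[0,0,0]},{"grip":0,"xyz":[0.198,0.394,0],"dr":[0,0,0]},{"grip":0,"xyz":[0.216,0.43,0],"dr":[0,0,0]}]'
python3 -c "
from h import *
g(.6195,-.2545,.17,-16.5)"
```

```text
time: 29.93
eef_pos: [0.5858, -0.1183, 0.1668]
tcp_rot: [0.99, -0.144, -0.001, -0.0]
contact_force: [0.5, 0.7, 0.8]
opening: 0.999
t 29.9 tcp [ 0.5858 -0.1183  0.1668] yaw -16.5 q6 -0.08 open 0.999 F [0.5 0.7 0.8]
 shift [ 0.071   0.121  -0.0034]  dr [-0.     0.002 -0.   ]  |d| 0.140 rows>=4
```

```bash
python3 -m jog '[{"grip":0,"xyz":[0.016,0.027,-0.003],"dr":[0,0,0]},{"grip":0,"xyz":[0.033,0.055,-0.003],"dr":[0,0,0]},{"grip":0,"xyz":[0.05,0.085,-0.003],"dr":[0,0,0]},{"grip":0,"xyz":[0.063,0.107,-0.003],"dr":[0,0,0]},{"grip":0,"xyz":[0.069,0.116,-0.003],"dr":[0,0,0]},{"grip":0,"xyz":[0.069,0.116,-0.003],"dr":[0,0,0]},{"grip":0,"xyz":[0.069,0.116,-0.003],"dr":[0,0,0]},{"grip":0,"xyz":[0.069,0.116,-0.003],"dr":[0,0,0]}]'
python3 -c "
from h import *
g(.6195,-.2545,.025,-16.5)
cv2.imwrite('pics/w16.png',ctrl.read_camera('wrist')[:,:,::-1])
print(proj('wrist',(.6195,-.2545,.092)))"
```

```text
time: 30.6
eef_pos: [0.6194, -0.2456, 0.1705]
tcp_rot: [0.99, -0.143, -0.001, -0.001]
contact_force: [0.1, -0.2, 0.8]
opening: 1.0
t 30.6 tcp [ 0.6194 -0.2456  0.1705] yaw -16.4 q6 -0.24 open 1.000 F [ 0.1 -0.2  0.8]
 shift [0.0028 0.0086 0.1454]  dr [-0.001  0.002  0.001]  |d| 0.146 rows>=4
[321.1354168  253.91249195]
```

View pics/w16.png

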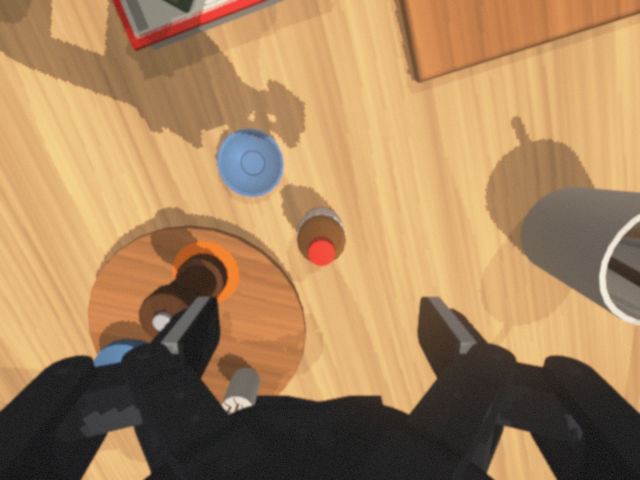

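```bash
python3 -m jog '[{"grip":0,"xyz":[0.003,0.008,0.03],"dr":[0,0,0]},{"grip":0,"xyz":[0.003,0.008,0.06],"dr":[0,0,0]},{"grip":0,"xyz":[0.003,0.008,0.09],"dr":[0,0,0]},{"grip":0,"xyz":[0.003,0.008,0.115],"dr":[0,0,0]},{"grip":0,"xyz":[0.003,0.008,0.13],"dr":[0,0,0]},{"grip":0,"xyz":[0.003,0.008,0.138],"dr":[0,0,0]},{"grip":0,"xyz":[0.003,0.008,0.141],"dr":[0,0,0]},{"grip":0,"xyz":[0.003,0.008,0.141],"dr":[0,0,0]},{"grip":0.4,"xyz":[0.003,0.008,0.141],"dr":[0,0,0]},{"grip":0.4,"xyz":[0.003,0.008,0.141],"dr":[0,0,0]},{"grip":0.4,"xyz":[0.003,0.008,0.141],"dr":[0,0,0]}]' 35
python3 -c "
from h import *
g(.6195,-.2545,.025,-16.5)
cv2.imwrite('pics/w17.png',ctrl.read_camera('wrist')[:,:,::-1])"
```

```text
time: 31.57
eef_pos: [0.6216, -0.2565, 0.0321]
tcp_rot: [0.99, -0.144, 0.001, 0.001]
contact_force: [-0.6, 0.7, -0.1]
opening: 0.61
t 31.6 tcp [ 0.6216 -0.2565  0.0321] yaw -16.5 q6 -0.25 open 0.610 F [-0.6  0.7 -0.1]
 shift [-0.0026 -0.0014  0.0071]  dr [ 0.001 -0.003 -0.   ]  |d| 0.008 rows>=1
```

View pics/w17.png

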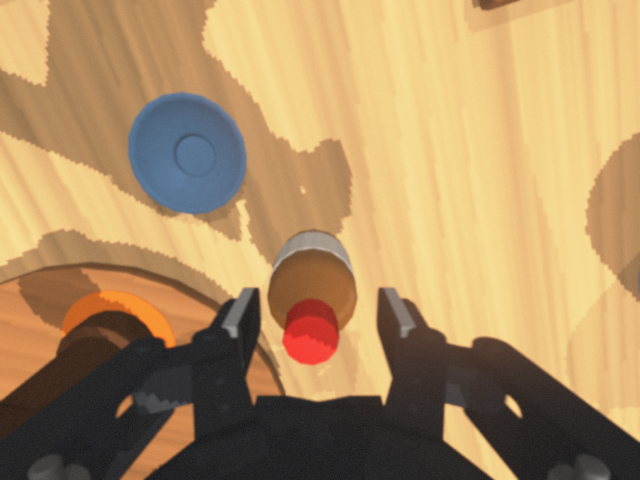

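```bash
python3 -m jog '[{"grip":0.4,"xyz":[-0.0025,-0.001,0.002],"dr":[0,0,0]},{"grip":0.4,"xyz":[-0.0025,-0.001,0.004],"dr":[0,0,0]},{"grip":0.4,"xyz":[-0.0025,-0.001,0.004],"dr":[0,0,0]},{"grip":0.8,"xyz":[-0.0025,-0.001,0.004],"dr":[0,0,0]},{"grip":0.8,"xyz":[-0.0025,-0.001,0.004],"dr":[0,0,0]},{"grip":0.8,"xyz":[-0.0025,-0.001,0.004],"dr":[0,0,0]},{"grip":0.8,"xyz":[-0.0025,-0.001,0.004],"dr":[0,0,0]},{"grip":0.8,"xyz":[-0.0025,-0.001,0.004],"dr":[0,0,0]}]' 35
python3 -m jog '[{"grip":0.8,"xyz":[0,0,0],"dr":[0,0,0]},{"grip":0.8,"xyz":[0,0,0],"dr":[0,0,0]}]' 35
python3 -m jog '[{"grip":0.8,"xyz":[0,0,-0.004],"dr":[0,0,0]},{"grip":0.8,"xyz":[0,0,-0.012],"dr":[0,0,0]},{"grip":0.8,"xyz":[0,0,-0.02],"dr":[0,0,0]},{"grip":0.8,"xyz":[0,0,-0.02],"dr":[0,0,0]}]' 35
python3 -c "
from h import *
g(.428,.3167,.17,-16.5)
cv2.imwrite('pics/w18.png',ctrl.read_camera('wrist')[:,:,::-1])"
```

```text
time: 32.28
eef_pos: [0.6185, -0.2543, 0.0263]
tcp_rot: [0.99, -0.144, 0.0, 0.0]
contact_force: [0.2, 0.0, -0.0]
opening: 0.469
time: 32.45
eef_pos: [0.6185, -0.2543, 0.0262]
tcp_rot: [0.99, -0.144, 0.0, 0.0]
contact_force: [0.1, 0.9, 0.5]
opening: 0.472
time: 32.78
eef_pos: [0.6198, -0.255, 0.0488]
tcp_rot: [0.99, -0.143, 0.002, 0.001]
contact_force: [1.2, -0.6, -0.5]
opening: 0.475
t 32.8 tcp [ 0.6198 -0.255   0.0488] yaw -16.5 q6 -0.25 open 0.475 F [ 1.2 -0.6 -0.5]
 shift [-0.3457 -0.4936 -0.123 ]  dr [ 0.001 -0.004  0.   ]  |d| 0.615 rows>=15
```

View pics/w18.png

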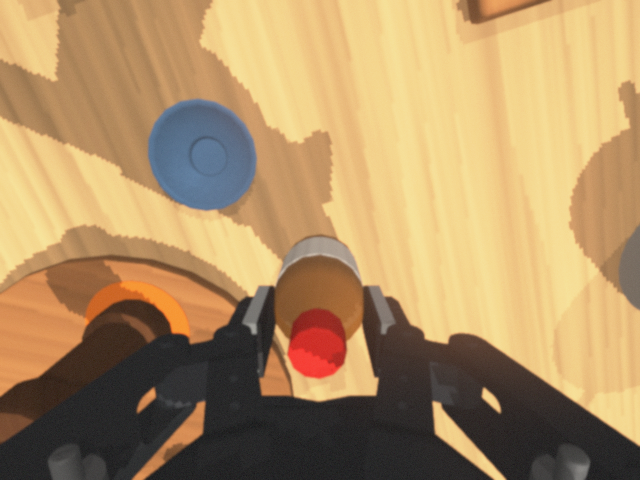

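```bash
python3 -m jog '[{"grip":0.8,"xyz":[0,0,-0.02],"dr":[0,0,0]},{"grip":0.8,"xyz":[0,0,-0.05],"dr":[0,0,0]},{"grip":0.8,"xyz":[0,0,-0.08],"dr":[0,0,0]},{"grip":0.8,"xyz":[-0.003,-0.004,-0.108],"dr":[0,0,0]},{"grip":0.8,"xyz":[-0.011,-0.016,-0.118],"dr":[0,0,0]},{"grip":0.8,"xyz":[-0.026,-0.037,-0.118],"dr":[0,0,0]},{"grip":0.8,"xyz":[-0.043,-0.061,-0.118],"dr":[0,0,0]},{"grip":0.8,"xyz":[-0.061,-0.087,-0.118],"dr":[0,0,0]},{"grip":0.8,"xyz":[-0.079,-0.113,-0.118],"dr":[0,0,0]},{"grip":0.8,"xyz":[-0.097,-0.139,-0.118],"dr":[0,0,0]},{"grip":0.8,"xyz":[-0.115,-0.164,-0.118],"dr":[0,0,0]},{"grip":0.8,"xyz":[-0.133,-0.19,-0.118],"dr":[0,0,0]}]' 35
python3 -c "
from h import *
g(.428,.3167,.165,-16.5)"
```

```text
time: 33.83
eef_pos: [0.5439, -0.033, 0.1641]
tcp_rot: [0.99, -0.144, 0.0, 0.0]
contact_force: [0.6, 0.6, -1.8]
opening: 0.468
t 33.8 tcp [ 0.5439 -0.033   0.1641] yaw -16.5 q6 0.04 open 0.468 F [ 0.6  0.6 -1.8]
 shift [-0.2106 -0.3023 -0.0009]  dr [ 0. -0. -0.]  |d| 0.368 rows>=9
```

```bash
python3 -m jog '[{"grip":0.8,"xyz":[-0.02,-0.029,0],"dr":[0,0,0]},{"grip":0.8,"xyz":[-0.039,-0.056,0],"dr":[0,0,0]},{"grip":0.8,"xyz":[-0.058,-0.083,0],"dr":[0,0,0]},{"grip":0.8,"xyz":[-0.077,-0.11,0],"dr":[0,0,0]},{"grip":0.8,"xyz":[-0.096,-0.137,0],"dr":[0,0,0]},{"grip":0.8,"xyz":[-0.115,-0.164,0],"dr":[0,0,0]},{"grip":0.8,"xyz":[-0.134,-0.192,0],"dr":[0,0,0]},{"grip":0.8,"xyz":[-0.153,-0.219,0],"dr":[0,0,0]},{"grip":0.8,"xyz":[-0.172,-0.246,0],"dr":[0,0,0]},{"grip":0.8,"xyz":[-0.19,-0.272,0],"dr":[0,0,0]},{"grip":0.8,"xyz":[-0.203,-0.29,0],"dr":[0,0,0]},{"grip":0.8,"xyz":[-0.208,-0.298,0],"dr":[0,0,0]}]' 35
python3 -m jog '[{"grip":0.8,"xyz":[0,0,0],"dr":[0,0,0]},{"grip":0.8,"xyz":[0,0,0],"dr":[0,0,0]},{"grip":0.8,"xyz":[0,0,0],"dr":[0,0,0]}]' 35
python3 -c "
from h import *
g(.428,.3167,.0302,-16.5)
cv2.imwrite('pics/w19.png',ctrl.read_camera('wrist')[:,:,::-1])
a=np.radians(28.5)
for x,y in((-.091,-.05),(.091,-.05),(.091,.05),(-.091,.05)): print(proj('wrist',(.4645+x*np.cos(a)-y*np.sin(a),.3365+x*np.sin(a)+y*np.cos(a),.032)).round(1))
"
```

```text
time: 34.83
eef_pos: [0.4285, 0.3129, 0.1642]
tcp_rot: [0.99, -0.142, -0.0, -0.0]
contact_force: [0.1, -0.3, -1.5]
opening: 0.469
time: 35.08
eef_pos: [0.4304, 0.3095, 0.1641]
tcp_rot: [0.99, -0.144, 0.0, 0.0]
contact_force: [-0.3, 0.6, -1.8]
opening: 0.471
t 35.1 tcp [0.4304 0.3095 0.1641] yaw -16.6 q6 0.72 open 0.471 F [-0.3  0.6 -1.8]
 shift [-0.0044 -0.0063  0.1339]  dr [ 0.001 -0.    -0.001]  |d| 0.134 rows>=4
[313.8 291.3]
[461.5 154.2]
[384.2  63.8]
[236.  220.1]
```

View pics/w19.png

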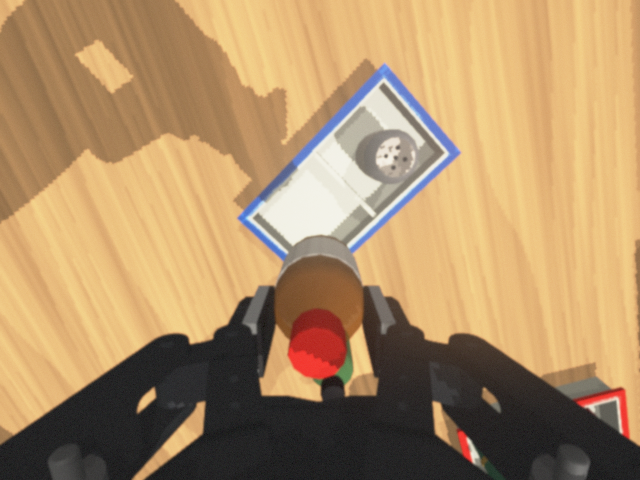

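```bash
python3 -m jog '[{"grip":0.8,"xyz":[-0.004,-0.006,0.02],"dr":[0,0,0]},{"grip":0.8,"xyz":[-0.004,-0.006,0.045],"dr":[0,0,0]},{"grip":0.8,"xyz":[-0.004,-0.006,0.07],"dr":[0,0,0]},{"grip":0.8,"xyz":[-0.004,-0.006,0.09],"dr":[0,0,0]},{"grip":0.8,"xyz":[-0.004,-0.006,0.105],"dr":[0,0,0]},{"grip":0.8,"xyz":[-0.004,-0.006,0.117],"dr":[0,0,0]},{"grip":0.8,"xyz":[-0.004,-0.006,0.125],"dr":[0,0,0]},{"grip":0.8,"xyz":[-0.004,-0.006,0.129],"dr":[0,0,0]},{"grip":0.8,"xyz":[-0.004,-0.006,0.13],"dr":[0,0,0]},{"grip":0.8,"xyz":[-0.004,-0.006,0.13],"dr":[0,0,0]},{"grip":0.8,"xyz":[-0.004,-0.006,0.13],"dr":[0,0,0]},{"grip":0.8,"xyz":[-0.004,-0.006,0.13],"dr":[0,0,0]}]' 35
python3 -c "
from h import *
g(.428,.3167,.0302,-16.5)"
```

```text
time: 36.13
eef_pos: [0.4287, 0.3178, 0.0352]
tcp_rot: [0.99, -0.143, 0.001, -0.001]
contact_force: [0.4, -0.0, -2.2]
opening: 0.471
t 36.1 tcp [0.4287 0.3178 0.0352] yaw -16.5 q6 0.74 open 0.471 F [ 0.4 -0.  -2.2]
 shift [-0.0004  0.0013  0.005 ]  dr [-0.001 -0.002  0.   ]  |d| 0.005 rows>=1
```

```bash
python3 -m jog '[{"grip":0.8,"xyz":[0,0.001,0.0015],"dr":[0,0,0]},{"grip":0.8,"xyz":[0,0.001,0.003],"dr":[0,0,0]},{"grip":0.8,"xyz":[0,0.001,0.0035],"dr":[0,0,0]},{"grip":0.8,"xyz":[0,0.001,0.0035],"dr":[0,0,0]},{"grip":0.8,"xyz":[0,0.001,0.0035],"dr":[0,0,0]}]' 35;python3 -m jog '[{"grip":0.8,"xyz":[0,0,0.0007],"dr":[0,0,0]},{"grip":0.8,"xyz":[0,0,0.0007],"dr":[0,0,0]},{"grip":0.8,"xyz":[0,0,0.0007],"dr":[0,0,0]}]' 35
```

```text
time: 36.55
eef_pos: [0.4276, 0.3164, 0.0306]
tcp_rot: [0.99, -0.143, -0.0, 0.0]
contact_force: [-0.5, -0.1, -1.1]
opening: 0.473
time: 36.8
eef_pos: [0.4278, 0.3166, 0.0302]
tcp_rot: [0.99, -0.143, 0.0, -0.0]
contact_force: [-1.2, -0.8, -0.0]
opening: 0.476
```

In contact; release and rise.

```bash
python3 -m jog '[{"grip":0.5,"xyz":[0,0,0],"dr":[0,0,0]},{"grip":0.42,"xyz":[0,0,0],"dr":[0,0,0]},{"grip":0.38,"xyz":[0,0,0],"dr":[0,0,0]},{"grip":0.38,"xyz":[0,0,0],"dr":[0,0,0]},{"grip":0.38,"xyz":[0,0,-0.008],"dr":[0,0,0]},{"grip":0.38,"xyz":[0,0,-0.025],"dr":[0,0,0]},{"grip":0.38,"xyz":[0,0,-0.05],"dr":[0,0,0]},{"grip":0.38,"xyz":[0,0,-0.085],"dr":[0,0,0]},{"grip":0.3,"xyz":[0,0,-0.12],"dr":[0,0,0]},{"grip":0.2,"xyz":[0,0,-0.15],"dr":[0,0,0]},{"grip":0.2,"xyz":[0,0,-0.16],"dr":[0,0,0]}]'
python3 -c "
from h import *
g(.283,.55,.25,-16.5)
cv2.imwrite('pics/w20.png',ctrl.read_camera('wrist')[:,:,::-1])
"
```

```text
time: 37.72
eef_pos: [0.4303, 0.3178, 0.1969]
tcp_rot: [0.99, -0.143, 0.004, -0.003]
contact_force: [1.0, 1.0, 0.9]
opening: 0.8
t 37.7 tcp [0.4303 0.3178 0.1969] yaw -16.5 q6 0.73 open 0.800 F [1.  1.  0.9]
 shift [-0.2068 -0.1812 -0.0535]  dr [-0.007 -0.008  0.   ]  |d| 0.280 rows>=7
```

View pics/w20.png

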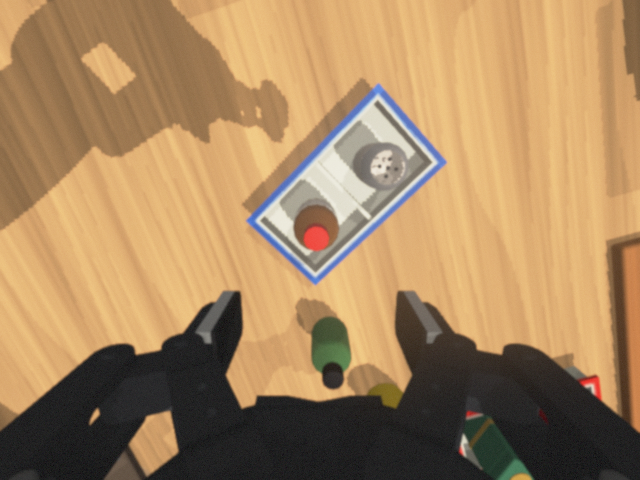

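Soy and salt stand in separate compartments. I'll move the arm aside so the fixed cameras get a clear view.

```bash
python3 -m jog '[{"grip":0.2,"xyz":[-0.03,-0.026,-0.02],"dr":[0,0,0]},{"grip":0.2,"xyz":[-0.06,-0.052,-0.03],"dr":[0,0,0]},{"grip":0.2,"xyz":[-0.09,-0.078,-0.04],"dr":[0,0,0]},{"grip":0.2,"xyz":[-0.12,-0.104,-0.05],"dr":[0,0,0]},{"grip":0.2,"xyz":[-0.15,-0.13,-0.05],"dr":[0,0,0]},{"grip":0.2,"xyz":[-0.18,-0.156,-0.05],"dr":[0,0,0]},{"grip":0.2,"xyz":[-0.2,-0.175,-0.05],"dr":[0,0,0]},{"grip":0.2,"xyz":[-0.207,-0.181,-0.05],"dr":[0,0,0]},{"grip":0.2,"xyz":[-0.207,-0.181,-0.05],"dr":[0,0,0]},{"grip":0.2,"xyz":[-0.207,-0.181,-0.05],"dr":[0,0,0]}]'
python3 -c "
from h import *
a=ctrl.read_camera('top')[:,:,::-1];b=ctrl.read_camera('scene')[:,:,::-1]
cv2.imwrite('pics/tF.png',a);cv2.imwrite('pics/sF.png',b)
cv2.imwrite('pics/tFR.png',cv2.resize(a[150:350,400:590],None,fx=3,fy=3,interpolation=2))
"
```

```text
time: 38.6
eef_pos: [0.2804, 0.548, 0.2384]
tcp_rot: [0.99, -0.143, -0.0, 0.001]
contact_force: [0.6, -0.5, 0.5]
opening: 0.799
```

View pics/tF.png

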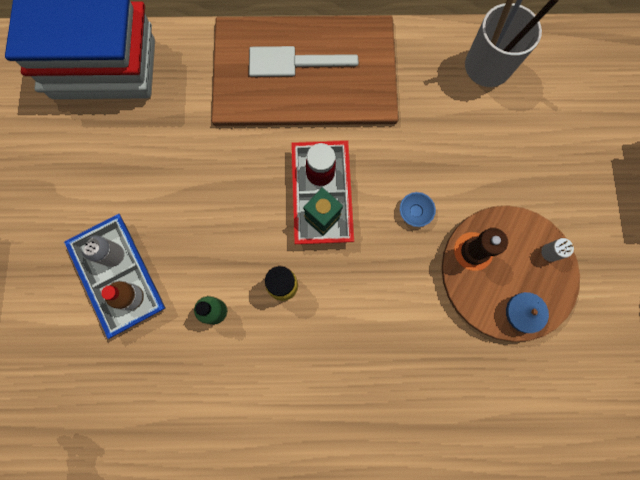

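View pics/tFR.png

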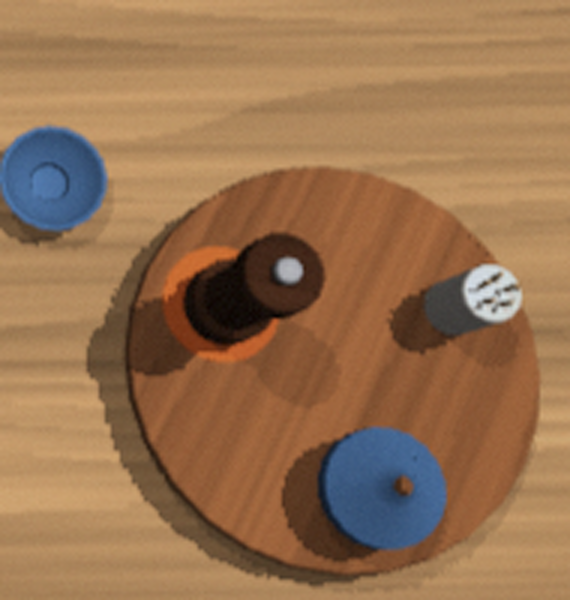

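View pics/sF.png

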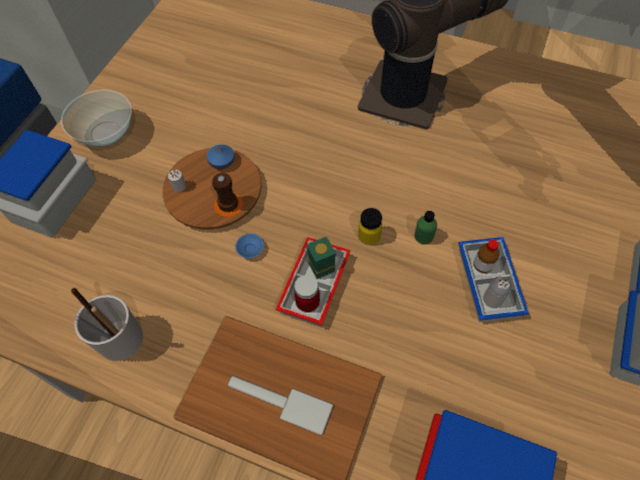

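```bash
python3 -c "
from h import *
K=pt('top',(496.3,240),.124);S=pt('top',(473.7,251.3),.026);print('mill-spot top',(K-S)[:2])
K=pt('scene',(221.5,180),.124);print('scene',(K-pt('scene',(228.7,204.3),.026))[:2])
"
python3 - <<'E'
import cv2
b=cv2.imread('pics/sF.png');cv2.imwrite('pics/sFm.png',cv2.resize(b[140:240,170:290],None,fx=6,fy=6,interpolation=2))
a=cv2.imread('pics/top0.png').astype(int);c=cv2.imread('pics/tF.png').astype(int)
d=abs(a-c).max(2)
for n,(x0,y0,x1,y1) in dict(oil=(190,290,230,330),must=(262,262,302,302),sugar=(500,285,555,340),tooth=(540,232,578,268)).items(): print(n,(d[y0:y1,x0:x1]>60).sum())
E
```

```text
mill-spot top [-0.00083242 -0.00010734]
scene [0.00372148 0.00231526]
oil 0
must 0
sugar 0
tooth 0
```

View pics/sFm.png

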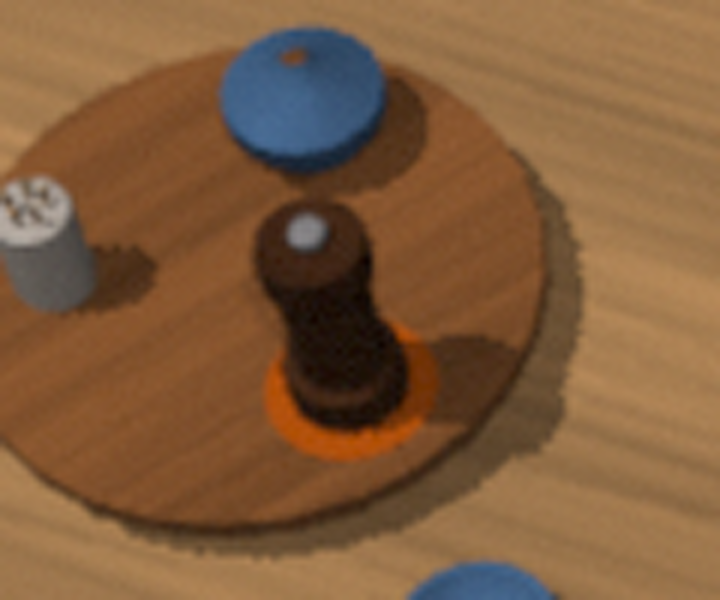

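Everything checks out, so I'm handing in.

```bash
python3 -c "
from plant import ctrl
print(ctrl.sign_off())"
```

```text
the job is handed in; nothing more can be done
None
```

The three sets are made up and the job was handed in at about 39 s of the 131 s; the hand-in reported no verdict.

- **Blue-rimmed box:** the soy bottle and salt shaker stand upright in separate compartments.
- **Red-rimmed box:** the jam jar and tea tin stand upright in separate compartments.
- **Turntable:** the pepper mill stands on the orange spot, about 1 mm off centre by the top camera and about 4 mm by the scene camera. Both are inside the 12 mm limit.
- **Left alone:** between the first and last top pictures there was no visible change at the oil bottle, the mustard jar or the two fixed pots on the turntable. So neither the look-alikes nor the turntable moved.

**Checks that disagreed:**
- The top and scene cameras differed by about 5 mm (10 mm for the salt shaker), so I averaged them and checked with the wrist camera.
- My first grips on the jam jar and tea tin were too high. I reopened, lowered and regripped both before lifting them.
- The opening readings suggest the tin was held by its lid and the mill by its head, not lower down as intended. Neither slipped.

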